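Set out the brushes at the porcelain painter's window

TASK

Lengthen the brush rest by one hole: press its spring pin flush and slide the tube away from you until the pin springs up in the next hole. Then prise up the lid of the flat tin with the palette knife, lay every brush from the tin level and roughly centred across both combs of the rest, one to a notch, and finally have the tin shut again and the knife lying back on its cork mat. Leave the mug, the teacup and the paint dish alone.

Things in the scene. Friction and masses are not known exactly. Their poses are not given: they have to be found in the camera images.
- rest: Fixed telescopic brush rest: wooden base, a fixed wooden comb, and a square aluminium tube carrying a second, sliding comb. Origin on the table; x along the tube (pointing away from the robot within 0.2 rad), y along the combs, z up. The tube (36 mm wide, top 45 mm above the table) sticks out to -x from under the fixed comb and has three 17 mm square holes in its top, 45 mm apart.
- fixed_comb (a point): Fixed comb, at x = -55 mm of the rest; point on its middle tooth tip, 100 mm above the table. Both combs: 10 mm thick, 216 mm wide, five pointed teeth (45 degree flanks) at y = 0, +-45, +-90 mm of the rest, so four V notches at y = -67.5, -22.5, 22.5, 67.5 mm. A 14 mm brush lying in a notch has its axis 87.5 mm above the table.
- sliding_comb (a point): Sliding comb, like the fixed one, at x = +10 mm of the rest plus joint tube; point on its middle tooth tip, 100 mm above the table.
- tube (a joint): Slide of the tube and its comb along the rest's +x, in m: 0 = as found, pin in the middle hole; 0.045 = next hole. About 2 N of friction. The pin locks it until pressed flush: its domed head then slips under the 2 mm tube wall, and it springs up by itself in the next hole.
- pin (a joint): Spring pin, in m pressed down: 0 = up, standing 7 mm above the tube, which is locked; 0.007 = flush with the tube's top (about 5 N); about 0.009 while it runs under the tube wall.
- pin_top (a point): Top of the round brass spring pin (14 mm across, domed), at x = -145 mm, y = 0 of the rest, 52 mm above the table when up. The pin stays in place; the tube moves past it.
- lug (a point): Top centre of the black thumb lug on the tube's top (6 mm along x, 32 mm wide, from 45 up to 61 mm above the table), 21 mm beyond the pin (towards +x) as found. It moves with the tube: a fingertip that presses the pin flush can then push the lug along +x.
- box: Fixed flat tin (192 along x, from x = -86 to +106 mm; 226 along y; 40 mm high; 3 mm walls), origin on the table, front to -x (to the robot within 0.2 rad). Two toothed wooden ribs at x = +-45 mm (notches at y = -67.5, -22.5, 22.5, 67.5 mm, tips 38 mm high) hold brushes lying along x, axes 25.5 mm above the table. A 16 mm deep ledge runs along the front outside, its top 33 mm high.
- lid (a joint): Lid angle in rad: 0 = shut, grows as the front edge rises, stops at 1.5. The hinge is stiff: the lid stays where it is left; moving it takes about 2 N at the front edge.
- lid_hinge (a point): Middle of the hinge line (along the tin's y), at the tin's rear top edge, x = +106 mm, 40 mm above the table: level with the lid's underside.
- lid_edge (a point): Middle of the lid's front edge, on its underside, 208 mm from the hinge. The lid is a flat sheet 6 mm thick, 226 mm wide. Its front lip overhangs the front wall by 16 mm and, shut, leaves a slit 7 mm high (33 to 40 mm above the table) and 16 mm deep over the ledge: room for the blade but not for fingers.
- knife: Loose palette knife, 180 mm long, 90 g, lying flat. Origin on its underside; x towards the blade tip, z up. Wooden handle 26 mm wide, 16 mm high from x = -100 to +10 mm, steel blade 26 mm wide, 2.4 mm thick from x = 10 to 80 mm, its mid-plane 8 mm above the underside.
- mat: Fixed cork mat, 220 (x) x 140 (y) x 4 mm, origin at the centre of its underside; the knife lies on it.
- brush1: Loose round brush 150 mm long, 14 mm across, 35 g, red handle, lying in the tin. Origin at the middle of its length on its axis, x towards the bristles. Two to four brushes are there, in any of the four notches; they are alike.
- brush2: Loose round brush 150 mm long, 14 mm across, 35 g, red handle, lying in the tin. Origin at the middle of its length on its axis, x towards the bristles. Two to four brushes are there, in any of the four notches; they are alike.
- brush3: Loose round brush 150 mm long, 14 mm across, 35 g, red handle, lying in the tin. Origin at the middle of its length on its axis, x towards the bristles. Two to four brushes are there, in any of the four notches; they are alike.
- brush4: Loose round brush 150 mm long, 14 mm across, 35 g, red handle, lying in the tin. Origin at the middle of its length on its axis, x towards the bristles. Two to four brushes are there, in any of the four notches; they are alike.
- brush_mug: White mug (76 mm across, 105 mm high, brushes up to 185 mm) full of other brushes, origin under its centre: leave alone.
- teacup: White teacup on its saucer (140 mm across, 65 mm high), origin under its centre: leave alone.
- paint_dish: Low white dish of dry paint (96 mm across, 14 mm high), origin under its centre: leave alone.
There are look-alikes about, which are no part of the job. What is meant by the knife is not yellow, and is the smaller of those in its own colour.

How it is judged:
By the outcome, as a careful person would: the job done as asked, in the order asked, and still so for the second after the job is handed in, with the robot touching nothing.
Of brush1, brush2, brush3, brush4 only 2 to 4 are there at a start; the rules pass over those that are not, and their reading is None.
At some moment in a run one of knife may be knocked a few centimetres aside while the robot is not near it.
Once in a run the grip may slacken for a moment while it holds something.
It also fails if it takes over 210 s, if anything falls off the work surface, if the arm or the gripper's body presses on something with over 40 N, if the wrist force passes 120 N, or if a joint passes its speed limit or range.

ROBOT

A 6-joint arm with a two-finger parallel gripper is mounted at the origin on the work surface. World frame = base frame: x ahead of the robot, y to its left, z up, the work surface at z = 0. Lengths are in m, angles in degrees, forces in N, time in s.
With the tool pointing down it reaches from about 0.35 to 0.875 m from the base axis. Payload 4.2 kg.
Tool frame: the origin (TCP) lies on the front face of the gripper's body, between the roots of the fingers; the fingertips stand 70 mm ahead of it and the grasp point (between the pads) lies 51 mm ahead of it; x points along the fingers, y is the direction in which the jaws open and shut, and the axes are right-handed (so a half turn about x gives the same grasp; the last joint's range is limited). The gripper opens to 87 mm and grips with 3 to 60 N. Pads are 19 mm wide; open, the fingers measure 117 mm over their backs; the gripper's body (75 mm by 190 mm) begins 51 mm behind the grasp point.
Start: joints at [-48.954, 22.042, 0.453, 0, -68.411, -14.817], TCP at [0.276, -0.561, 0.292] pointing down, gripper open.
Joint ranges: [-179.83, 179.83], [-69.29, 118.12], [-61.27, 80.66], [-181.25, 117.63], [-171.15, -9.14], [-177.46, 177.46]. Speed limits (degrees/s): [159.86, 159.86, 180, 180, 180, 180].

INTERFACE

Orientations are given as a 3x3 rotation matrix whose columns are the frame's x, y, z axes.
In Python, from station import r, viewer, spotter gives the robot as it stands.
- The arm moves only by the tool move_arm, never from a script. Its argument "series" is a list that holds one entry, the list of rows, each a list of 7 numbers: the turn, a rotation vector about the world's x, y, z scaled (see below), then the shift along the world's x, y, z scaled (see below), then the opening, from 0 (shut) to 1 (fully open). A call has 1 to 20 rows; each row shifts and turns the pose as measured when the row begins; what a row does not reach is not made up. The controller multiplies each number of a shift by 60 mm and each number of a turn by 8 degrees. A row lasts 1/8 s, in which the tool goes at most 62.5 mm and 10.7 degrees, less where a joint would pass 70% of its speed; a pose out of reach is approached as far as the arm can. A call with a number of a shift or a turn outside -1 to 1 is refused whole. A call with a gripper value outside its range is refused whole. The fingers move at their own pace and stop on an object; the grip force is fixed at half the most. Time passes only in rows, so rows that do not move let the fingers close. It gives the time, the measured TCP pose, the force and the opening at its end, in the units of the state.
- r.sense(): the state, without advancing time (a new reading comes with each control period).
- viewer.capture(name): name is "scene" or "top"; returns (picture, depth): 384x512x3 uint8, red, green, blue; 384x512 float32, m along the optical axis (not along the pixel's ray), 0 where there is no reading.
- viewer.camera_params(name): a dict with "mtx" (3x3 intrinsics, pixels), "pose" (4x4, takes a point from camera to world coordinates). Camera axes: x right, y down, z forward; pixel columns grow to the right and rows downward; lengths in m; the calibration is good to about 2 mm. A picture is of the moment at which its call begins. camera_params takes no time and is no camera call.
- r.finish_job(): hands the job in, once; it reports no verdict.
Trained networks look in the newest picture that a camera, given by its name, has taken for a name from the list of things; names that differ only in an ending like _2 or _b are one class to them, and where a whole thing is asked for, a point or a joint stands for the part that bears it (a point fixed in the world has none). Each returns a list of dicts, best first, with "conf" (0 to 1); they miss things now and then, are a little off and sometimes report something else, mostly with a low value. They report only what shows in the picture. A call takes as long as a camera call. They do not tell look-alikes from the thing itself.
- spotter.find_in(camera, name): "centre" ([column, row] in pixels, amid what is visible of it).
- spotter.trace(camera, name): "mask" (384x512 bool, what is visible of it) and "centre" ([column, row] in pixels, amid what is visible of it).
The state is a dict: "time_s": time; "joints": joint angles; "joint_velocities": joint speeds; "effort": joint torques, N m; "tcp_pos": TCP position; "ee_rot": TCP orientation; "wrist_force": force on the tool from outside, world axes, zero at the start; "moment": the same for the moment, N m; "gripper_width": opening from 0.0 (shut) to 1.0 (fully open).
Only numpy, scipy, OpenCV 4.12 (cv2) and the standard library are available. Lean on these libraries where they do the work, as an engineer would, in place of code of your own. Each camera call takes 0.05 s, during which the arm holds its last target.

## Working session

There is one attempt and no reset: what is moved stays moved. The work goes in short steps, Python scripts to look and compute and a tool call to move; the robot and the scene stay as the last step left them, time stands still between calls to the robot, and variables do not carry over. Pictures are saved under pics/ and viewed, and the job is handed in when it is done.

Besides the shell and the picture viewer there is one more tool, called as name(argument=value, ...), one argument or row to a line, values as JSON. move_arm: Moves the arm, as the interface text tells. Its arguments: {"type":"object","properties":{"series":{"type":"array","items":{"type":"array","items":{"type":"array","items":{"type":"number","minimum":-1,"maximum":1}}}}},"required":["series"]}

```bash
mkdir -p pics; ls; cat > h.py <<'E'
import numpy as np,cv2
from station import r,viewer,spotter
def cap(n,f=None):
    p,d=viewer.capture(n)
    if f: cv2.imwrite('pics/'+f,p[:,:,::-1])
    return p,d
def pw(n,d,c,rw,dep=None):
    P=viewer.camera_params(n);K=P['mtx'];T=np.array(P['pose'])
    c=np.atleast_1d(c).astype(float);rw=np.atleast_1d(rw).astype(float)
    z=d[rw.astype(int),c.astype(int)] if dep is None else dep
    X=np.stack([(c-K[0][2])/K[0][0]*z,(rw-K[1][2])/K[1][1]*z,z],1)
    return X@T[:3,:3].T+T[:3,3]
def cloud(n,d):
    v,u=np.mgrid[0:384,0:512]
    return pw(n,d,u.ravel(),v.ravel()).reshape(384,512,3)
def proj(n,X):
    P=viewer.camera_params(n);K=np.array(P['mtx']);T=np.linalg.inv(np.array(P['pose']))
    q=np.atleast_2d(X)@T[:3,:3].T+T[:3,3]; q=q@K.T
    return q[:,:2]/q[:,2:]
E
python3 - <<'E'
from h import *
for n in('scene','top'):
    p,d=cap(n,n+'0.png'); np.savez(n+'0.npz',p=p,d=d)
    P=viewer.camera_params(n);print(n,np.round(P['mtx'],1),np.round(P['pose'],3))
s=r.sense();print(s)
for n in('scene','top'):
  for t in('rest','box','knife','mat','pin_top','lug','fixed_comb','sliding_comb','lid','brush_mug','teacup','paint_dish'):
    try: print(n,t,[(np.round(x['centre']).tolist(),round(x['conf'],2)) for x in spotter.find_in(n,t)])
    except Exception as e: print(n,t,e)
E
```

```text
pics
scene [[489.9   0.  258.7]
 [  0.  489.9 197.8]
 [  0.    0.    1. ]] [[ 0.461  0.616 -0.639  1.466]
 [ 0.887 -0.305  0.346 -0.491]
 [ 0.019 -0.726 -0.687  1.053]
 [ 0.     0.     0.     1.   ]]
top [[456.2   0.  264.2]
 [  0.  456.2 192.2]
 [  0.    0.    1. ]] [[ 0.025 -0.998  0.065  0.457]
 [-1.    -0.024  0.006  0.   ]
 [-0.004 -0.065 -0.998  1.577]
 [ 0.     0.     0.     1.   ]]
{'time_s': 0.1, 'joints': array([-4.89547279e+01,  2.20854914e+01,  3.88056661e-01, -2.56965815e-02,
       -6.84123506e+01, -1.48182730e+01]), 'joint_velocities': array([ 0.01370612, -0.11601479,  0.19084046,  0.18958662, -0.0443178 ,
        0.00226377]), 'effort': array([-7.09008655e-04, -3.91689134e+01,  1.87933069e+01,  4.23193708e+00,
        1.34294250e-02, -7.89773571e-05]), 'tcp_pos': array([ 0.27606383, -0.5602729 ,  0.29128005]), 'ee_rot': array([[-9.43683305e-04, -4.41779302e-01,  8.97123268e-01],
       [ 1.71893632e-03,  8.97121625e-01,  4.41780301e-01],
       [-9.99998077e-01,  1.95899846e-03, -8.72082127e-05]]), 'wrist_force': array([-0.66125471,  0.46556501, -0.09558557]), 'moment
[... 541 characters left out ...]

scene brush_mug [([372.0, 142.0], 0.56)]
scene teacup [([302.0, 253.0], 0.7), ([374.0, 143.0], 0.52), ([243.0, 202.0], 0.25)]
scene paint_dish [([100.0, 261.0], 0.68)]
top rest [([331.0, 218.0], 0.88), ([126.0, 199.0], 0.22)]
top box [([206.0, 189.0], 0.77)]
top knife [([139.0, 257.0], 0.82), ([362.0, 137.0], 0.71)]
top mat [([262.0, 204.0], 0.96), ([336.0, 220.0], 0.16)]
top pin_top []
top lug [([335.0, 219.0], 0.78)]
top fixed_comb [([404.0, 203.0], 0.67), ([337.0, 220.0], 0.66)]
top sliding_comb [([337.0, 221.0], 0.64)]
top lid [([203.0, 192.0], 0.76)]
top brush_mug [([127.0, 200.0], 0.55), ([405.0, 203.0], 0.45)]
top teacup [([262.0, 137.0], 0.59)]
top paint_dish [([402.0, 202.0], 0.6)]
```

View pics/scene0.png

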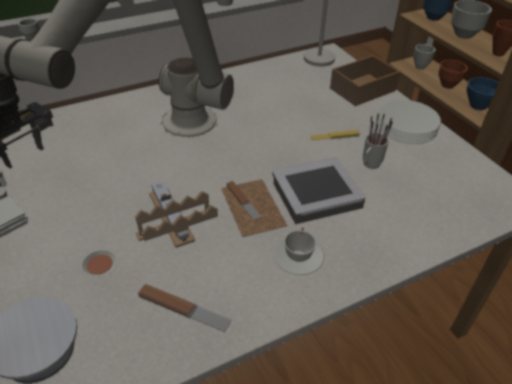

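```bash
python3 - <<'E'
from h import *
p=cv2.imread('pics/top0.png');cv2.imwrite('pics/top0b.png',cv2.resize(p[80:330,90:470],None,fx=2.1,fy=2.1,interpolation=cv2.INTER_CUBIC))
E
```

```text
(no output)
```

View pics/top0b.png

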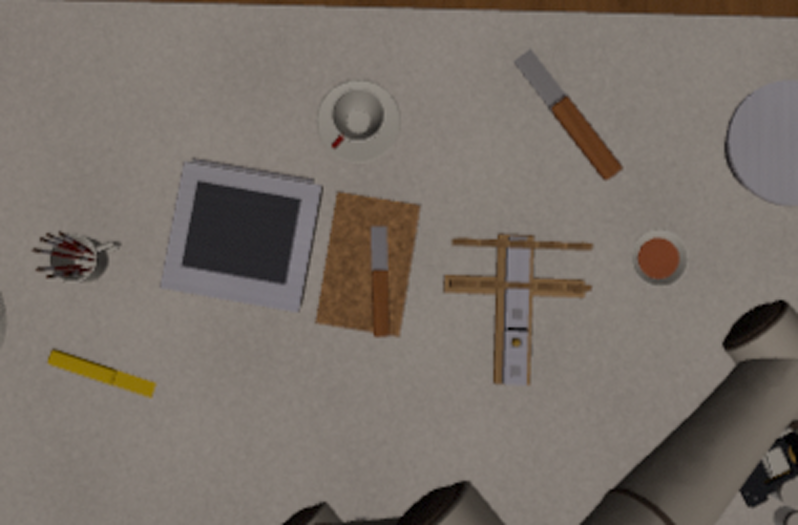

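The knife could be mistaken for three things: the yellow one (top crop 100,373), the big brown one (570,115), and the small brown one on the mat (380,280). The small brown one on the mat fits the description. Next I measure poses.

```bash
python3 - <<'E'
from h import *
P=np.load('top0.npz');p,d=P['p'],P['d'];C=cloud('top',d)
S=np.load('scene0.npz');ps,ds=S['p'],S['d'];CS=cloud('scene',ds)
def near(cl,lo,hi,z0,z1):
    m=(cl[...,0]>lo[0])&(cl[...,0]<hi[0])&(cl[...,1]>lo[1])&(cl[...,1]<hi[1])&(cl[...,2]>z0)&(cl[...,2]<z1);return m
# table height
print('table', np.median(C[300:320,200:300,2]),np.median(CS[300:330,300:340,2]))
for nm,cl in(('top',C),('scene',CS)):
    c0=np.array([0.52,0.14])
    # box
    m=near(cl,(0.3,0.0),(0.75,0.4),0.036,0.06)
    n,l,st,ce=cv2.connectedComponentsWithStats(m.astype(np.uint8))
    i=1+np.argmax(st[1:,4]);X=cl[l==i]
    (cx,cy),(w,h),a=cv2.minAreaRect((X[:,:2]*1000).astype(np.float32));print(nm,'lid',cx,cy,w,h,a,np.median(X[:,2]),len(X))
# colour mat
hsv=cv2.cvtColor(p,cv2.COLOR_RGB2HSV)
import sys
for name,(c,rw) in dict(lidc=(203,190),mat=(262,180),knifeh=(271,225),blade=(270,197),tube=(336,205),pin=(336,243)).items():
    print(name,p[rw,c],hsv[rw,c],np.round(C[rw,c],4))
E
```

```text
table 0.0006020520660604545 -0.002064217303726301
top lid 555.1339721679688 210.27072143554688 227.41152954101562 216.5636444091797 81.24715423583984 0.04701378124893729 4259
scene lid 553.904541015625 210.05239868164062 231.36228942871094 221.78240966796875 81.48248291015625 0.04566974620137032 3484
lidc [40 39 42] [130  18  42] [0.5586 0.2158 0.0459]
mat [102  72  44] [ 14 145 102] [0.6009 0.0185 0.0061]
knifeh [90 54 28] [ 13 176  90] [ 0.4467 -0.0161  0.0246]
blade [98 94 97] [158  10  98] [ 0.5423 -0.0105  0.0142]
tube [122 119 124] [138  10 124] [ 0.5191 -0.2322  0.0462]
pin [112  89  38] [ 21 168 112] [ 0.3924 -0.2336  0.0494]
```

```bash
python3 - <<'E'
from h import *
p=np.load('top0.npz')['p'][:,:,::-1];s=np.load('scene0.npz')['p'][:,:,::-1]
a=cv2.resize(p[180:275,290:385],(570,570),interpolation=cv2.INTER_CUBIC);b=cv2.resize(p[160:250,230:300],None,fx=6,fy=6,interpolation=cv2.INTER_CUBIC)
cv2.imwrite('pics/c1.png',a);cv2.imwrite('pics/c2.png',b)
cv2.imwrite('pics/c3.png',cv2.resize(s[165:260,120:295],None,fx=4.5,fy=4.5,interpolation=cv2.INTER_CUBIC))
E
```

```text
(no output)
```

View pics/c1.png

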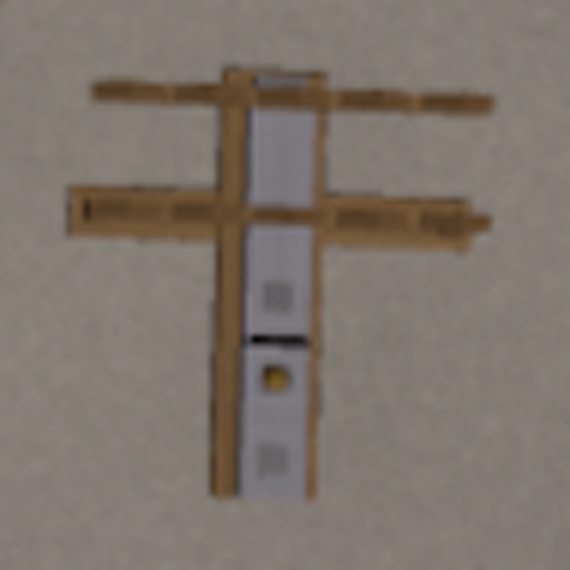

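View pics/c2.png

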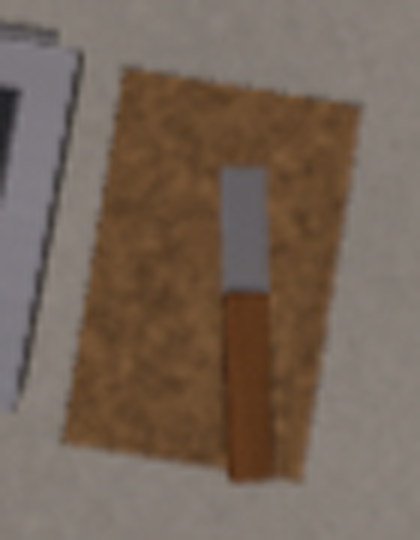

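View pics/c3.png

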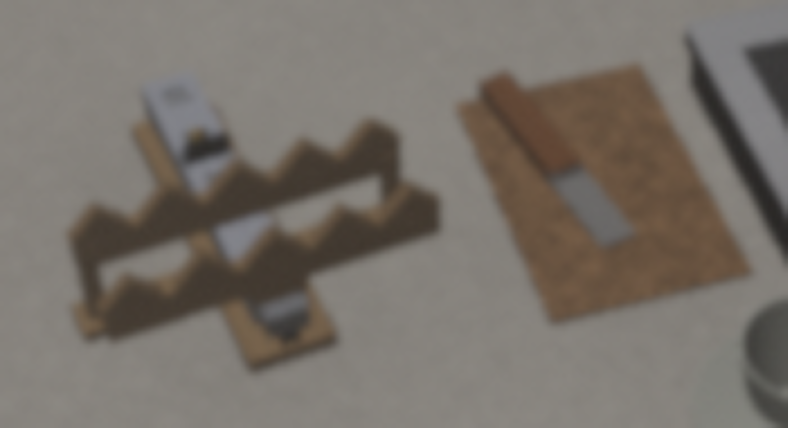

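```bash
python3 - <<'E'
from h import *
p=np.load('top0.npz')['p'][:,:,::-1];s=np.load('scene0.npz')['p'][:,:,::-1]
cv2.imwrite('pics/c4.png',cv2.resize(p[150:235,160:250],None,fx=7,fy=7,interpolation=cv2.INTER_CUBIC))
cv2.imwrite('pics/c5.png',cv2.resize(s[150:225,265:370],None,fx=7,fy=7,interpolation=cv2.INTER_CUBIC))
E
```

```text
(no output)
```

View pics/c4.png

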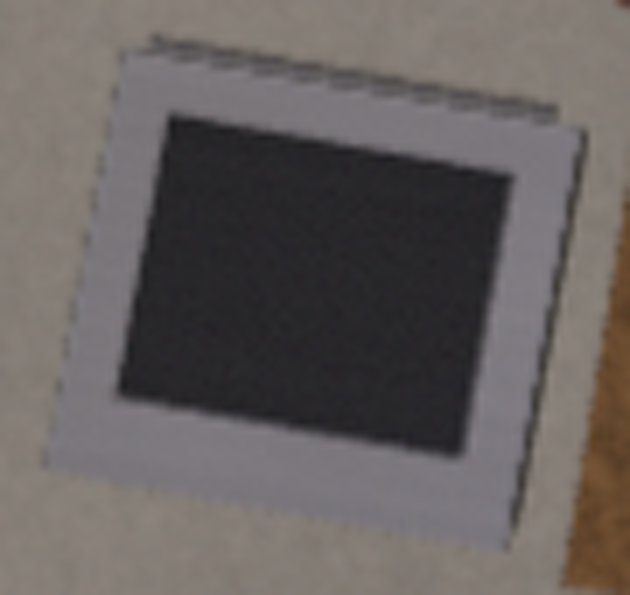

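View pics/c5.png

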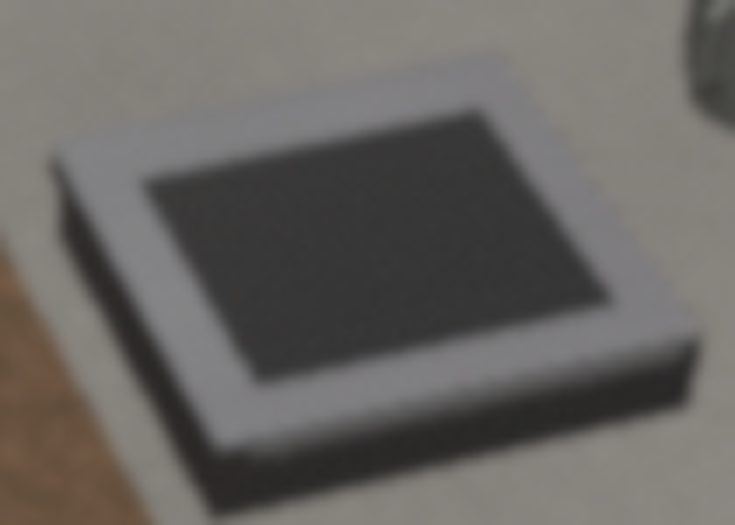

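```bash
cat > fit.py <<'E'
from h import *
from scipy.optimize import least_squares
def fit(obs,x0,w=None):
    # obs: (cam, u,v, local xyz); weights downweighted nan axis
    def X(q,L):
        c,s=np.cos(q[2]),np.sin(q[2]);return np.array([q[0]+c*L[0]-s*L[1],q[1]+s*L[0]+c*L[1],L[2]])
    def f(q):
        o=[]
        for cam,u,v,L in obs:
            e=proj(cam,X(q,L))[0]-[u,v];o+=list(e)
        return np.array(o)
    s=least_squares(f,x0,loss='soft_l1');return s.x,f(s.x).reshape(-1,2)
def un(pts,sc,ox,oy): return [((u+.5)/sc-.5+ox,(v+.5)/sc-.5+oy) for u,v in pts]
E
python3 - <<'E'
from fit import *
L=[(.106,.113,.046),(.106,-.113,.046),(-.102,-.113,.046),(-.102,.113,.046)]
t=un([(127,50),(584,130),(508,547),(46,465)],7,160,150)
Ls=[(-.102,-.113,.046),(-.102,.113,.046),(.106,.113,.046),(.106,-.113,.046)]
s=un([(55,155),(500,55),(700,335),(215,450)],7,265,150)
ot=[('top',*a,b) for a,b in zip(t,L)];os=[('scene',*a,b) for a,b in zip(s,Ls)]
for o in(ot,os,ot+os):
    q,e=fit(o,[.55,.21,-.15]);print('box',np.round(q,4),np.degrees(q[2]).round(2));print(np.round(e,1).tolist())
# rest
t=un([(275,377),(273,461),(278,297),(293,97),(276,341)],6,290,180)
L=[(-.145,0,.051),(-.19,0,.045),(-.1,0,.045),(.010,0,.090),(-.124,0,.058)]
ot=[('top',*a,b) for a,b in zip(t,L)]
s=un([(130,277),(207,250),(280,230),(342,208),(413,183),(95,205),(172,185),(240,162),(307,142),(373,120)],4.5,120,165)
Ls=[(.01,y,.1) for y in(-.09,-.045,0,.045,.09)]+[(-.055,y,.1) for y in(-.09,-.045,0,.045,.09)]
os=[('scene',*a,b) for a,b in zip(s,Ls)]
for o in(ot,os,ot+os):
    q,e=fit(o,[.54,-.23,-.0]);print('rest',np.round(q,4),np.degrees(q[2]).round(2));print(np.round(e,1).tolist())
# mat
t=un([(122,68),(362,103),(300,482),(62,443)],6,230,160)
ot=[('top',*a,b) for a,b in zip(t,[(.11,.07,.004),(.11,-.07,.004),(-.11,-.07,.004),(-.11,.07,.004)])]
s=un([(457,105),(637,65),(750,273),(551,323)],4.5,120,165)
os=[('scene',*a,b) for a,b in zip(s,[(-.11,-.07,.004),(-.11,.07,.004),(.11,.07,.004),(.11,-.07,.004)])]
for o in(ot,os,ot+os):
    q,e=fit(o,[.5,0,-.1]);print('mat',np.round(q,4),np.degrees(q[2]).round(2));print(np.round(e,1).tolist())
# knife: blade tip corners, handle end corners, junction
t=un([(221,168),(266,168),(222,291),(270,291),(228,482),(273,479)],6,230,160)
z=.004
ot=[('top',*a,b) for a,b in zip(t,[(.08,.013,z+.009),(.08,-.013,z+.009),(.01,.013,z+.016),(.01,-.013,z+.016),(-.1,.013,z+.016),(-.1,-.013,z+.016)])]
s=un([(634,235),(607,250),(584,168),(553,178),(510,73),(480,83)],4.5,120,165)
os=[('scene',*a,b) for a,b in zip(s,[(.08,.013,z+.009),(.08,-.013,z+.009),(.01,.013,z+.016),(.01,-.013,z+.016),(-.1,.013,z+.016),(-.1,-.013,z+.016)])]
for o in(ot,os,ot+os):
    q,e=fit(o,[.5,0,-.0]);print('knife',np.round(q,4),np.degrees(q[2]).round(2));print(np.round(e,1).tolist())
E
```

```text
box [ 0.5501  0.2101 -0.1518] -8.7
[[-0.1, -0.8], [0.3, -0.6], [0.0, 0.7], [-0.2, 0.6]]
box [ 0.5522  0.2076 -0.1566] -8.97
[[-1.1, -1.8], [-0.0, -0.6], [0.8, 0.8], [0.1, 0.4]]
box [ 0.5507  0.2093 -0.1544] -8.85
[[0.2, -1.0], [0.6, -0.6], [0.2, 0.6], [-0.0, 0.3], [-0.9, -2.2], [0.0, -1.0], [1.0, 0.3], [0.5, -0.1]]
rest [ 0.5383 -0.233  -0.0084] -0.48
[[0.1, 0.3], [-0.1, -0.2], [-0.4, 0.1], [0.0, -0.2], [0.4, 0.0]]
rest [ 0.5393 -0.2327 -0.011 ] -0.63
[[0.3, -0.1], [-0.6, 0.6], [-1.0, -0.2], [0.8, -0.4], [0.1, 0.2], [0.8, 0.3], [-0.5, -0.2], [-0.2, 0.0], [0.1, -0.3], [0.2, -0.1]]
rest [ 0.5389 -0.2327 -0.0085] -0.48
[[0.0, 0.1], [-0.2, -0.4], [-0.4, -0.1], [-0.1, -0.4], [0.3, -0.1], [0.2, -0.1], [-0.6, 0.5], [-1.0, -0.3], [0.7, -0.5], [0.1, 0.1], [0.7, 0.3], [-0.6, -0.3], [-0.3, -0.0], [-0.1, -0.4], [0.1, -0.2]]
mat [ 0.5144  0.0066 -0.1338] -7.67
[[-0.0, -0.3], [-0.1, 0.2], [0.3, 0.0], [-0.2, 0.1]]
mat [ 0.5147  0.0033 -0.1382] -7.92
[[-0.9, -0.2], [0.5, -0.4], [0.7, 0.1], [-0.3, 0.3]]
mat [ 0.5144  0.0051 -0.1368] -7.84
[[0.5, -0.3], [0.4, 0.3], [0.7, 0.1], [0.1, 0.0], [-0.5, -0.4], [0.9, -0.6], [1.2, -0.2], [0.2, 0.0]]
knife [ 0.4953 -0.0139  0.0459] 2.63
[[-0.1, -0.0], [0.0, -0.2], [0.2, -0.2], [-0.2, -0.4], [-0.1, 0.3], [0.1, 0.6]]
knife [ 0.4991 -0.0154  0.0441] 2.52
[[0.9, 0.6], [-0.7, 0.3], [0.5, -0.6], [-0.1, 0.1], [0.1, -0.4], [-0.5, -0.0]]
knife [ 0.4967 -0.0144  0.0446] 2.55
[[0.1, -0.4], [0.2, -0.6], [0.4, -0.6], [-0.0, -0.8], [0.0, -0.1], [0.2, 0.2], [0.9, -0.1], [-0.8, -0.4], [0.5, -1.2], [-0.1, -0.5], [0.0, -1.0], [-0.6, -0.6]]
```

```bash
cat > to.py <<'E'
# usage: to.py x y z(tip/grasp? TCP) yaw_of_jaw_y [pitch]  -> total shift units, turn units from now
import sys
from h import *
from scipy.spatial.transform import Rotation as R
def go(p,Rt=None):
    s=r.sense();d=(np.array(p)-s['tcp_pos'])/.06
    print('shift units',np.round(d,3),'t',s['time_s'],'F',np.round(s['wrist_force'],1),'g',round(s['gripper_width'],3),'tcp',np.round(s['tcp_pos'],4))
    if Rt is not None:
        v=np.degrees((R.from_matrix(Rt)*R.from_matrix(s['ee_rot']).inv()).as_rotvec());print('turn units',np.round(v/8,3))
def down(yaw): # jaw y direction at yaw deg, x down
    a=np.radians(yaw);x=np.array([0,0,-1.]);y=np.array([np.cos(a),np.sin(a),0]);return np.stack([x,y,np.cross(x,y)],1)
if __name__=='__main__':
    a=list(map(float,sys.argv[1:])); go(a[:3],down(a[3]))
E
python3 to.py .3945 -.2316 .22 179.5
```

```text
shift units [ 1.971  5.483 -1.204] t 1.3 F [ 1.  -0.9  0.1] g 1.002 tcp [ 0.2763 -0.5606  0.2922]
turn units [-0.    -0.     7.909]
```

move_arm(
  series=[
    [[0,0,0.98,0.246,0.685,-0.15,0],[0,0,0.99,0.246,0.685,-0.15,0],[0,0,0.99,0.246,0.685,-0.15,0],[0,0,0.99,0.246,0.685,-0.15,0],[0,0,0.99,0.246,0.685,-0.15,0],[0,0,0.99,0.246,0.685,-0.15,0],[0,0,0.99,0.246,0.685,-0.15,0],[0,0,0.99,0.246,0.685,-0.15,0],[0,0,0,0,0,0,0]],
  ],
)

```text
time_s: 2.42
tcp_pos: [0.3971, -0.2231, 0.2194]
ee_rot: [[0.006, -1.0, -0.028], [-0.001, -0.028, 1.0], [-1.0, -0.006, -0.001]]
wrist_force: [-0.2, 0.5, -0.4]
gripper_width: 0.06
```

```bash
python3 to.py .3945 -.2316 .130 179.5
```

```text
shift units [-0.044 -0.142 -1.489] t 2.425 F [-0.2  0.5 -0.4] g 0.06 tcp [ 0.3971 -0.2231  0.2194]
turn units [ 0.008  0.044 -0.26 ]
```

move_arm(
  series=[
    [[0,0.04,-0.26,-0.04,-0.14,-0.5,0],[0,0,0,0,0,-0.5,0],[0,0,0,0,0,-0.45,0],[0,0,0,0,0,0,0]],
  ],
)

```text
time_s: 2.92
tcp_pos: [0.3961, -0.2333, 0.1324]
ee_rot: [[0.006, -1.0, 0.012], [-0.003, 0.012, 1.0], [-1.0, -0.006, -0.003]]
wrist_force: [0.0, -0.7, 1.0]
gripper_width: 0.007
```

```bash
python3 to.py .3945 -.2316 .120 179.5;python3 - <<'E'
from h import *
p,d=cap('scene');q,_=cap('top')
cv2.imwrite('pics/p1.png',cv2.resize(p[150:250,110:230,::-1],None,fx=5,fy=5,interpolation=cv2.INTER_CUBIC))
E
```

```text
shift units [-0.026  0.029 -0.207] t 2.925 F [ 0.  -0.7  1. ] g 0.007 tcp [ 0.3961 -0.2333  0.1324]
turn units [0.024 0.044 0.023]
```

View pics/p1.png

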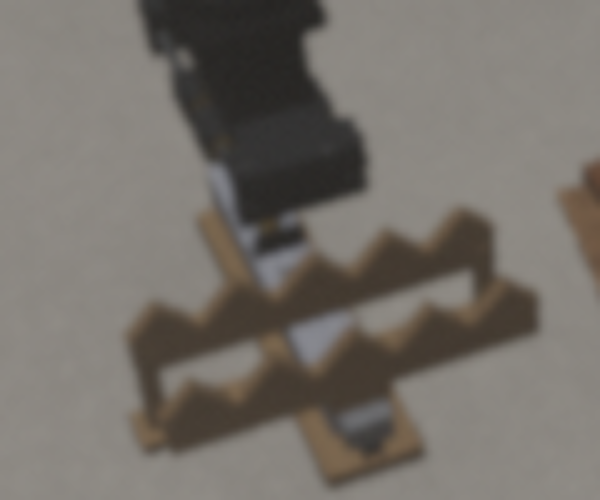

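move_arm(
  series=[
    [[0.02,0.04,0.02,-0.03,0.03,-0.1,0],[0,0,0,0,0,-0.08,0],[0,0,0,0,0,-0.04,0],[0,0,0,0,0,0,0]],
  ],
)

```text
time_s: 3.52
tcp_pos: [0.3973, -0.2323, 0.1232]
ee_rot: [[0.012, -1.0, 0.008], [-0.003, 0.008, 1.0], [-1.0, -0.012, -0.003]]
wrist_force: [0.3, 0.1, -0.6]
gripper_width: 0.005
```

move_arm(
  series=[
    [[0,0.05,0,-0.04,0.02,-0.08,0],[0,0.05,0,0,0,-0.05,0],[0,0,0,0,0,0,0]],
  ],
)

```text
time_s: 3.9
tcp_pos: [0.397, -0.2315, 0.1164]
ee_rot: [[0.002, -1.0, 0.006], [-0.005, 0.006, 1.0], [-1.0, -0.002, -0.005]]
wrist_force: [-0.7, 0.8, 4.8]
gripper_width: 0.007
```

```bash
python3 to.py .3945 -.2316 .115 179.5
```

```text
shift units [-0.042 -0.002 -0.024] t 3.9 F [-0.7  0.8  4.8] g 0.007 tcp [ 0.397  -0.2315  0.1164]
turn units [ 0.036  0.012 -0.016]
```

move_arm(
  series=[
    [[0,0,0,-0.03,0,-0.06,0],[0,0,0,0,0,-0.04,0],[0,0,0,0,0,-0.03,0]],
  ],
)

```text
time_s: 4.28
tcp_pos: [0.3977, -0.2315, 0.1147]
ee_rot: [[0.007, -1.0, 0.003], [-0.007, 0.003, 1.0], [-1.0, -0.007, -0.007]]
wrist_force: [-3.9, 2.8, 18.4]
gripper_width: 0.006
```

move_arm(
  series=[
    [[0,0,0,0.08,0,0,0],[0,0,0,0.08,0,0,0],[0,0,0,0.08,0,0,0],[0,0,0,0.08,0,0,0]],
  ],
)

```text
time_s: 4.78
tcp_pos: [0.4069, -0.2312, 0.1149]
ee_rot: [[-0.018, -1.0, 0.005], [-0.004, 0.005, 1.0], [-1.0, 0.018, -0.004]]
wrist_force: [-10.0, -1.9, 17.4]
gripper_width: 0.007
```

move_arm(
  series=[
    [[0,-0.05,0,0.12,0,0,0],[0,-0.05,0,0.12,0,0,0],[0,0,0,0.12,0,0,0],[0,0,0,0.12,0,0,0]],
  ],
)

```text
time_s: 5.28
tcp_pos: [0.4105, -0.2315, 0.1151]
ee_rot: [[-0.069, -0.998, 0.01], [0.003, 0.01, 1.0], [-0.998, 0.069, 0.002]]
wrist_force: [-13.3, -1.8, 18.7]
gripper_width: 0.003
```

```bash
python3 - <<'E'
from h import *
p,d=cap('scene');q,_=cap('top')
a=cv2.resize(p[170:240,130:210,::-1],(560,490),interpolation=cv2.INTER_CUBIC)
cv2.imwrite('pics/p2.png',a)
cv2.imwrite('pics/p2t.png',cv2.resize(q[180:275,290:385,::-1],(570,570),interpolation=cv2.INTER_CUBIC))
E
```

```text
(no output)
```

View pics/p2.png

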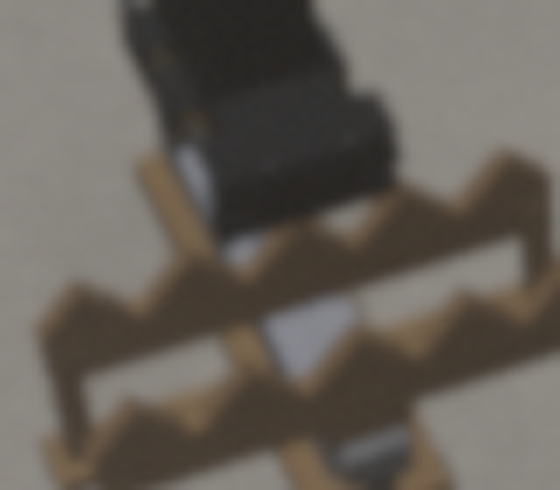

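View pics/p2t.png

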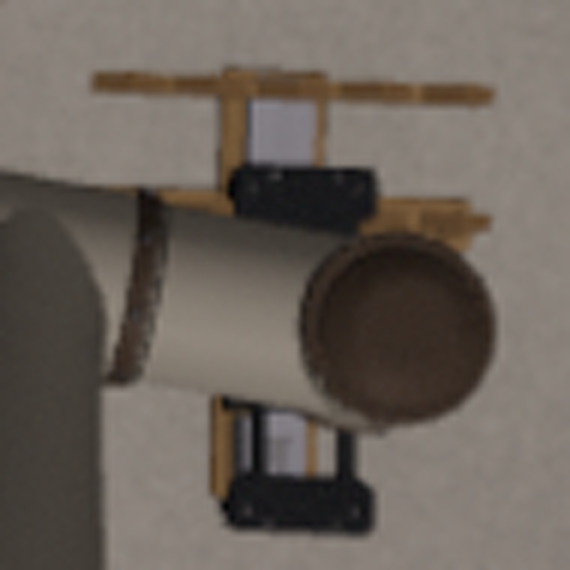

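move_arm(
  series=[
    [[0,-0.4,0,0.15,0,0,0],[0,-0.3,0,0.15,0,0,0]],
  ],
)

```text
time_s: 5.62
tcp_pos: [0.4083, -0.2318, 0.1145]
ee_rot: [[-0.023, -1.0, 0.012], [0.009, 0.012, 1.0], [-1.0, 0.023, 0.009]]
wrist_force: [-22.1, -4.4, 31.2]
gripper_width: 0.003
```

move_arm(
  series=[
    [[0,-0.3,0,0.2,0,0.02,0],[0,-0.3,0,0.25,0,0.02,0]],
  ],
)

```text
time_s: 5.88
tcp_pos: [0.4085, -0.232, 0.1144]
ee_rot: [[-0.004, -1.0, 0.015], [0.018, 0.015, 1.0], [-1.0, 0.005, 0.018]]
wrist_force: [-33.4, -10.8, 33.1]
gripper_width: 0.003
```

move_arm(
  series=[
    [[0,0,0,-0.1,0,0.1,0],[0,0,0,-0.1,0,0.4,0],[0,0,0,-0.3,0,0.9,0],[0,0,0,-0.9,0,0.9,0],[0,0,0,-0.9,0,0.9,0],[0,0,0,0,0.9,0.9,0],[0,0,0,0,0.9,0.5,0],[0,0,0,0,0.9,0,0]],
  ],
)

```text
time_s: 6.88
tcp_pos: [0.2817, -0.0798, 0.3626]
ee_rot: [[-0.012, -0.999, 0.034], [0.025, 0.033, 0.999], [-1.0, 0.013, 0.024]]
wrist_force: [0.3, 0.9, -0.2]
gripper_width: 0.004
```

```bash
python3 - <<'E'
from h import *
p,d=cap('scene');q,_=cap('top')
a=cv2.resize(p[170:240,130:210,::-1],(560,490),interpolation=cv2.INTER_CUBIC)
cv2.imwrite('pics/p3.png',a)
cv2.imwrite('pics/p3t.png',cv2.resize(q[180:275,290:385,::-1],(570,570),interpolation=cv2.INTER_CUBIC))
E
```

```text
(no output)
```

View pics/p3.png

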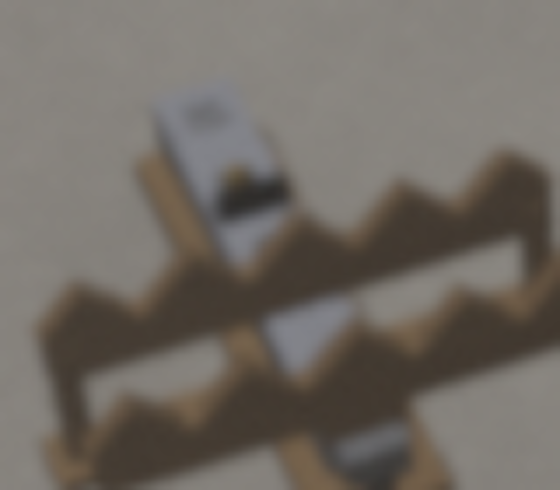

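View pics/p3t.png

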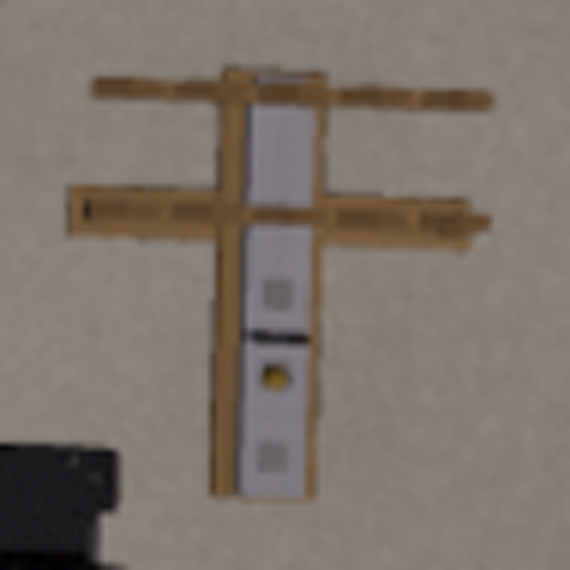

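```bash
python3 to.py .398 -.2316 .14 179.5
```

```text
shift units [ 1.942 -2.582 -3.684] t 6.975 F [ 0.3 -0.7 -1. ] g 0.001 tcp [ 0.2815 -0.0767  0.361 ]
turn units [-0.18  -0.108  0.071]
```

move_arm(
  series=[
    [[-0.18,-0.1,0.07,0.39,-0.55,-0.5,0.115],[0,0,0,0.39,-0.55,-0.6,0.115],[0,0,0,0.39,-0.55,-0.6,0.115],[0,0,0,0.39,-0.5,-0.6,0.115],[0,0,0,0.39,-0.5,-0.6,0.115],[0,0,0,0,0,-0.5,0.115],[0,0,0,0,0,0,0.115]],
  ],
)

```text
time_s: 7.85
tcp_pos: [0.3991, -0.2422, 0.1459]
ee_rot: [[-0.003, -1.0, 0.005], [0.005, 0.005, 1.0], [-1.0, 0.003, 0.005]]
wrist_force: [0.6, -0.2, 0.5]
gripper_width: 0.115
```

```bash
python3 to.py .398 -.2316 .122 179.5
```

```text
shift units [-0.019  0.176 -0.398] t 7.85 F [ 0.6 -0.2  0.5] g 0.115 tcp [ 0.3991 -0.2422  0.1459]
turn units [-0.035 -0.022 -0.023]
```

move_arm(
  series=[
    [[-0.04,-0.02,-0.02,-0.02,0.17,0,0.115],[0,0,0,0,0,-0.2,0.115],[0,0,0,0,0,-0.2,0.115],[0,0,0,0,0,-0.05,0.115],[0,0,0,0,0,0,0.115]],
  ],
)

```text
time_s: 8.48
tcp_pos: [0.3984, -0.2311, 0.1207]
ee_rot: [[0.005, -1.0, 0.006], [-0.003, 0.006, 1.0], [-1.0, -0.005, -0.003]]
wrist_force: [-1.1, -0.5, 1.3]
gripper_width: 0.117
```

```bash
python3 to.py .399 -.2316 .115 179.5
```

```text
shift units [ 0.011 -0.008 -0.095] t 8.475 F [-1.1 -0.5  1.3] g 0.117 tcp [ 0.3984 -0.2311  0.1207]
turn units [ 0.018  0.033 -0.017]
```

move_arm(
  series=[
    [[0.02,0.03,-0.02,0,0,-0.06,0.117],[0,0,0,0,0,-0.05,0.117],[0,0,0,0,0,-0.04,0.117],[0,0,0,0,0,-0.03,0.117]],
  ],
)

```text
time_s: 8.98
tcp_pos: [0.4, -0.2314, 0.1148]
ee_rot: [[0.003, -1.0, 0.007], [-0.001, 0.007, 1.0], [-1.0, -0.003, -0.001]]
wrist_force: [-6.2, 4.7, 19.4]
gripper_width: 0.119
```

move_arm(
  series=[
    [[0,-0.05,0,0.12,-0.01,0,0.117],[0,-0.1,0,0.15,-0.01,0,0.117],[0,-0.1,0,0.15,-0.01,0,0.117]],
  ],
)

```text
time_s: 9.35
tcp_pos: [0.4157, -0.2319, 0.1149]
ee_rot: [[0.016, -1.0, 0.01], [0.004, 0.01, 1.0], [-1.0, -0.016, 0.004]]
wrist_force: [-6.1, 2.2, 10.0]
gripper_width: 0.114
```

Moving now (15 mm with 6 N). Continuing.

move_arm(
  series=[
    [[0,0.08,0,0.12,0,0,0.117],[0,0,0,0.12,0,0,0.117],[0,0,0,0.12,0,0,0.117]],
  ],
)

```text
time_s: 9.72
tcp_pos: [0.4316, -0.2321, 0.1152]
ee_rot: [[-0.01, -1.0, 0.012], [0.006, 0.011, 1.0], [-1.0, 0.01, 0.005]]
wrist_force: [-6.4, -0.9, 8.9]
gripper_width: 0.115
```

move_arm(
  series=[
    [[0,-0.05,0,0.08,0,0,0.117],[0,0,0,0.08,0,0,0.117],[0,0,0,0.06,0,0,0.117]],
  ],
)

```text
time_s: 10.1
tcp_pos: [0.4444, -0.2322, 0.1151]
ee_rot: [[-0.005, -1.0, 0.012], [0.006, 0.012, 1.0], [-1.0, 0.005, 0.006]]
wrist_force: [-6.6, -1.2, 8.4]
gripper_width: 0.115
```

move_arm(
  series=[
    [[0,0,0,0.05,0,0,0.117],[0,0,0,0.04,0,0,0.117],[0,0,0,0.03,0,0,0.117]],
  ],
)

```text
time_s: 10.48
tcp_pos: [0.4457, -0.2323, 0.1152]
ee_rot: [[-0.022, -1.0, 0.013], [0.008, 0.013, 1.0], [-1.0, 0.022, 0.007]]
wrist_force: [-4.9, 0.3, 6.1]
gripper_width: 0.113
```

move_arm(
  series=[
    [[0,0,0,-0.05,0,0.05,0.117],[0,0,0,-0.1,0,0.3,0.117],[0,0,-0.9,-0.3,0.3,0.9,0.6],[0,0,-0.9,-0.9,0.6,0.9,0.6],[0,0,-0.9,-0.9,0.9,0.9,0.6],[0,0,-0.9,0,0.9,0.5,0.6],[0,0,-0.9,0,0.9,0,0.6],[0,0,-0.9,0,0,0,0.6],[0,0,-0.9,0,0,0,0.6]],
  ],
)

```text
time_s: 11.6
tcp_pos: [0.3439, -0.0437, 0.2999]
ee_rot: [[0.012, -0.622, 0.783], [0.027, 0.783, 0.621], [-1.0, 0.013, 0.026]]
wrist_force: [0.3, -0.0, -0.5]
gripper_width: 0.597
```

```bash
python3 - <<'E'
from h import *
p,d=cap('scene');q,_=cap('top','t4.png')
a=cv2.resize(p[170:240,130:210,::-1],(560,490),interpolation=cv2.INTER_CUBIC)
cv2.imwrite('pics/p4.png',a)
cv2.imwrite('pics/p4t.png',cv2.resize(q[150:275,230:385,::-1],None,fx=5,fy=5,interpolation=cv2.INTER_CUBIC))
E
```

```text
(no output)
```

View pics/p4.png

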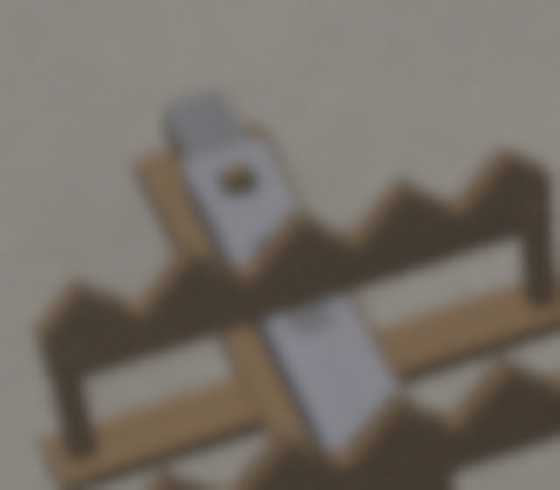

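View pics/p4t.png

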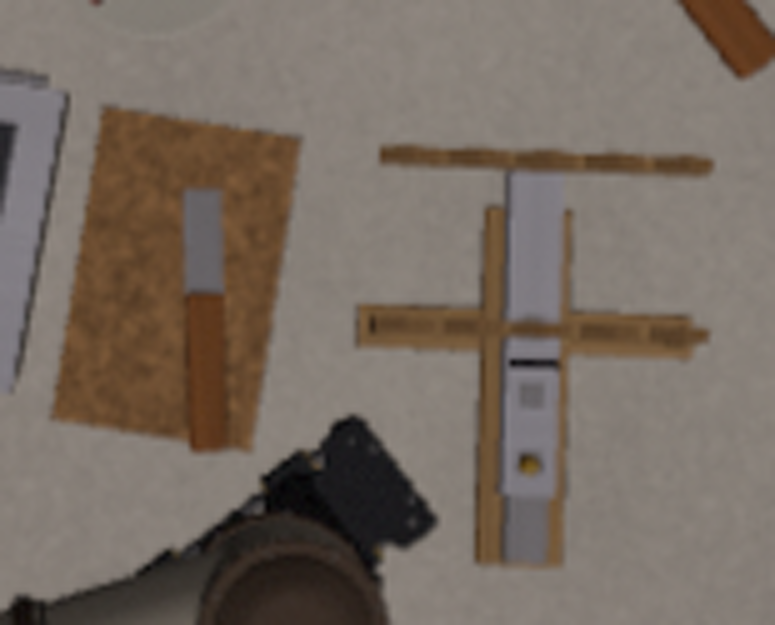

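```bash
python3 - <<'E'
from h import *
for n in('top','scene'):
    p,d=cap(n)
    P=np.load(n+'0.npz')
    c0=proj(n,[.3936,-.2316,.052])[0];print(n,c0)
    u,v=np.round(c0).astype(int)
    for dd in(P['d'],d):
        C=cloud(n,dd)[v-5:v+5,u-4:u+5,2];print((C*1000).round(0).astype(int))
    cv2.imwrite(f'pics/pin_{n}.png',cv2.resize(np.hstack([P['p'][v-15:v+15,u-15:u+15,::-1],p[v-15:v+15,u-15:u+15,::-1]]),None,fx=12,fy=12,interpolation=cv2.INTER_NEAREST))
E
```

```text
top [335.5258655  242.66435411]
[[45 46 48 45 47 46 41 44 46]
 [46 42 47 43 46 44 43 44 50]
 [43 42 45 47 41 44 46 48 52]
 [40 42 39 42 50 40 47 42 45]
 [49 45 43 51 53 52 44 41 45]
 [43 46 52 54 49 53 41 47 43]
 [42 43 45 52 52 48 44 44 46]
 [43 48 36 42 35 40 48 47 43]
 [49 48 44 49 50 48 51 44 48]
 [42 47 46 42 44 46 48 47 50]]
[[41 47 45 46 46 42 45 42 46]
 [45 47 52 45 48 40 43 43 51]
 [42 48 43 37 43 40 46 39 46]
 [44 48 46 50 46 44 45 50 46]
 [46 41 51 52 46 50 37 44 43]
 [48 43 49 52 42 53 38 48 51]
 [40 45 50 49 60 50 34 47 45]
 [52 47 43 42 46 43 45 47 48]
 [42 44 45 48 51 41 47 45 41]
 [45 40 45 41 45 52 50 45 41]]
scene [163.9573945  193.36859281]
[[45 44 45 44 44 44 43 12 -3]
 [45 44 43 47 44 50 45 11 -2]
 [46 43 44 46 47 42 49 41 18]
 [44 45 45 40 46 46 45 46 11]
 [38 44 46 45 42 42 46 47 47]
 [41 46 51 53 54 43 43 40 46]
 [45 43 47 51 50 52 46 49 61]
 [46 51 45 49 46 60 62 57 61]
 [39 43 60 59 62 57 59 56 57]
 [58 58 59 55 58 58 56 54 54]]
[[39 41 40 42 39 12 12  9  1]
 [37 39 37 40 39  8 11 10  0]
 [39 42 41 43 46 45 46 42 13]
 [45 44 46 46 44 48 42 44 12]
 [46 46 40 47 47 48 41 42 46]
 [44 41 49 52 51 44 44 44 48]
 [42 45 52 50 53 47 46 44 46]
 [50 47 45 51 49 48 45 47 42]
 [41 41 46 45 48 45 39 45 47]
 [40 43 38 43 46 43 46 44 46]]
```

View pics/pin_scene.png

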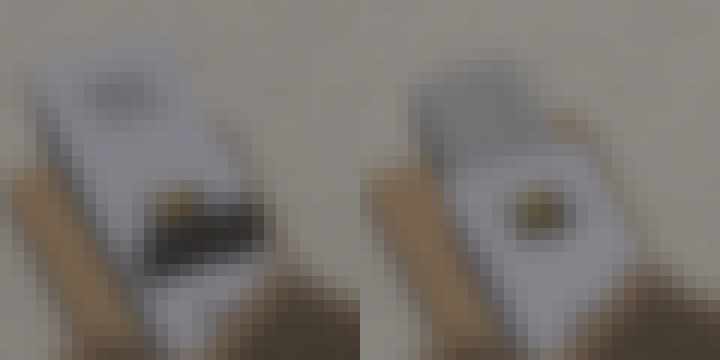

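View pics/pin_top.png

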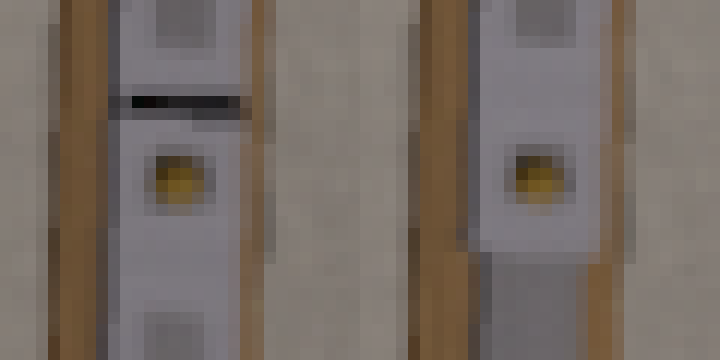

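```bash
python3 to.py .4917 -.0146 .15 92.55
```

```text
shift units [ 2.467  0.503 -2.491] t 11.8 F [-0.1 -1.   0.7] g 0.6 tcp [ 0.3437 -0.0448  0.2995]
turn units [-0.156  0.129 -4.514]
```

move_arm(
  series=[
    [[-0.15,0.13,-0.9,0.49,0.1,-0.5,0.6],[0,0,-0.9,0.49,0.1,-0.5,0.6],[0,0,-0.9,0.49,0.1,-0.5,0.6],[0,0,-0.9,0.49,0.1,-0.5,0.6],[0,0,-0.9,0.49,0.1,-0.5,0.6],[0,0,0,0,0,0,0.6]],
  ],
)

```text
time_s: 12.55
tcp_pos: [0.4973, -0.0158, 0.1443]
ee_rot: [[0.003, -0.033, 0.999], [0.003, 0.999, 0.033], [-1.0, 0.003, 0.003]]
wrist_force: [0.1, -0.5, -0.1]
gripper_width: 0.605
```

```bash
python3 to.py .4917 -.0146 .077 92.55; python3 -c "
from h import *
print(np.round(r.sense()['joints'],1))
p,d=cap('scene')
cv2.imwrite('pics/k1.png',cv2.resize(p[150:250,190:310,::-1],None,fx=5,fy=5,interpolation=cv2.INTER_CUBIC))"
```

```text
shift units [-0.093  0.02  -1.121] t 12.55 F [ 0.1 -0.5 -0.1] g 0.605 tcp [ 0.4973 -0.0158  0.1443]
turn units [-0.023  0.019  0.084]
[  16.8   19.4  -28.4   -0.2  -42.1 -104.8]
```

View pics/k1.png

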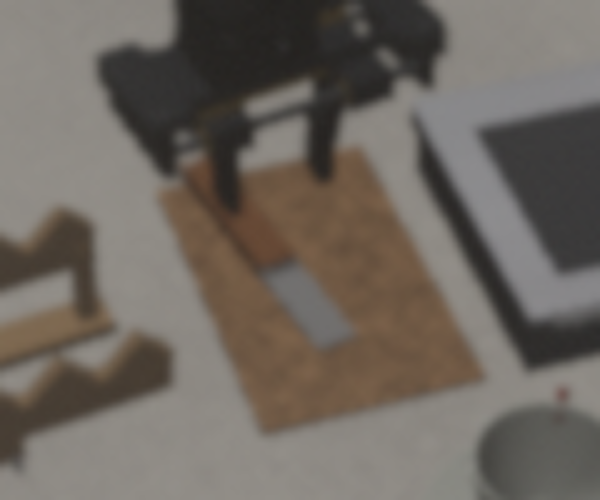

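move_arm(
  series=[
    [[0,0,0.08,-0.09,0.02,-0.3,0.6],[0,0,0,0,0,-0.4,0.6],[0,0,0,0,0,-0.25,0.6],[0,0,0,0,0,-0.1,0.6],[0,0,0,0,0,0,0.6]],
  ],
)

```text
time_s: 13.22
tcp_pos: [0.4912, -0.0159, 0.0863]
ee_rot: [[0.013, -0.051, 0.999], [0.006, 0.999, 0.051], [-1.0, 0.005, 0.014]]
wrist_force: [0.2, -0.4, -0.4]
gripper_width: 0.597
```

```bash
python3 to.py .4917 -.0146 .077 92.55; python3 -c "
from h import *
p,d=cap('scene')
cv2.imwrite('pics/k2.png',cv2.resize(p[150:250,190:310,::-1],None,fx=5,fy=5,interpolation=cv2.INTER_CUBIC))"
```

```text
shift units [ 0.009  0.022 -0.155] t 13.225 F [ 0.2 -0.4 -0.4] g 0.597 tcp [ 0.4912 -0.0159  0.0863]
turn units [-0.043  0.095 -0.05 ]
```

View pics/k2.png

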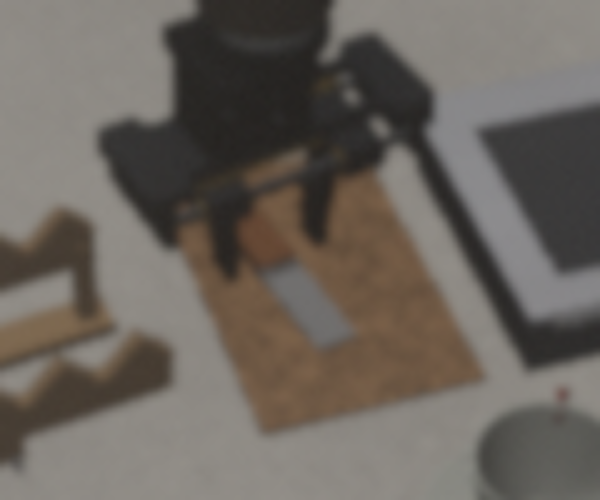

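move_arm(
  series=[
    [[-0.04,0.09,-0.05,0.01,0.02,-0.1,0.6],[0,0,0,0,0,-0.06,0.6],[0,0,0,0,0,0,0.3],[0,0,0,0,0,0,0.1],[0,0,0,0,0,0,0],[0,0,0,0,0,0,0]],
  ],
)

```text
time_s: 14.02
tcp_pos: [0.4929, -0.0143, 0.0779]
ee_rot: [[0.004, -0.045, 0.999], [0.001, 0.999, 0.045], [-1.0, 0.001, 0.004]]
wrist_force: [0.4, -0.1, -1.6]
gripper_width: 0.295
```

```bash
python3 to.py .4917 -.0146 .077 92.55
```

```text
shift units [-0.021 -0.005 -0.015] t 14.025 F [ 0.4 -0.1 -1.6] g 0.295 tcp [ 0.4929 -0.0143  0.0779]
turn units [-0.008  0.028 -0.002]
```

move_arm(
  series=[
    [[0,0,0,0,0,0.3,0],[0,0,0,-0.1,0,0.7,0],[0,0,0,-0.4,0.2,0.7,0],[0,0,-0.5,-0.5,0.8,0,0],[0,0,-0.5,-0.5,0.8,0,0],[0,0,-0.4,-0.5,0.8,0,0],[0,0,0,-0.3,0.8,0,0],[0,0,0,0,0,0,0]],
  ],
)

```text
time_s: 15.02
tcp_pos: [0.3501, 0.1948, 0.1829]
ee_rot: [[0.006, 0.16, 0.987], [0.006, 0.987, -0.16], [-1.0, 0.006, 0.005]]
wrist_force: [-0.3, 0.5, -1.7]
gripper_width: 0.295
```

```bash
python3 to.py .3455 .241 .1025 81.2; python3 -c "
from h import *
p,d=cap('scene')
cv2.imwrite('pics/k3.png',cv2.resize(p[100:240,200:380,::-1],None,fx=4,fy=4,interpolation=cv2.INTER_CUBIC))"
```

```text
shift units [-0.077  0.77  -1.34 ] t 15.025 F [-0.3  0.5 -1.7] g 0.295 tcp [0.3501 0.1948 0.1829]
turn units [-0.04   0.04   0.049]
```

View pics/k3.png

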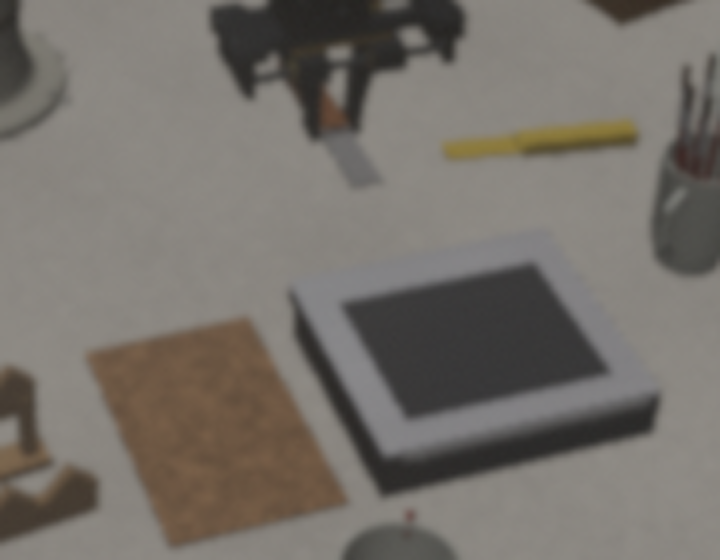

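move_arm(
  series=[
    [[-0.04,0.04,0.05,-0.08,0.4,-0.3,0],[0,0,0,0,0.37,-0.4,0],[0,0,0,0,0,-0.4,0],[0,0,0,0,0,-0.2,0],[0,0,0,0,0,0,0],[0,0,0,0,0,0,0]],
  ],
)

```text
time_s: 15.82
tcp_pos: [0.3469, 0.2353, 0.1022]
ee_rot: [[-0.003, 0.164, 0.986], [-0.003, 0.986, -0.164], [-1.0, -0.003, -0.002]]
wrist_force: [0.4, -0.3, -0.4]
gripper_width: 0.293
```

```bash
python3 to.py .3455 .241 .1025 81.2; python3 -c "
from h import *
p,d=cap('scene');q,e=cap('top')
C=cloud('scene',d);E=cloud('top',e)
s=r.sense();X=s['tcp_pos'];a=np.radians(-8.8)
for C,nm in((C,'scene'),(E,'top')):
  for f in (.02,.03,.04,.05,.06,.07,.075,.08,.09):
    w=X[:2]+ (f+.004)*np.array([np.cos(a),np.sin(a)]); u,v=proj(nm,[w[0],w[1],.038])[0]; u,v=int(round(u)),int(round(v))
    print(nm,f,u,v,np.round(np.median(C[v-1:v+2,u-1:u+2].reshape(-1,3),0)*1000,1))
cv2.imwrite('pics/k4.png',cv2.resize(p[100:220,230:380,::-1],None,fx=5,fy=5,interpolation=cv2.INTER_CUBIC))
cv2.imwrite('pics/k4t.png',cv2.resize(q[150:270,150:250,::-1],None,fx=5,fy=5,interpolation=cv2.INTER_CUBIC))"
```

```text
shift units [-0.024  0.096  0.004] t 15.825 F [ 0.4 -0.3 -0.4] g 0.293 tcp [0.3469 0.2353 0.1022]
turn units [ 0.022 -0.019  0.081]
scene 0.02 294 151 [371.3 232.2  37.1]
scene 0.03 295 152 [378.9 232.2  36.7]
scene 0.04 296 154 [389.1 230.7  36.7]
scene 0.05 297 156 [399.7 227.8  37.4]
scene 0.06 298 158 [410.3 225.5  39.2]
scene 0.07 299 160 [421.7 222.5  37.6]
scene 0.075 300 161 [423.2 227.1  34. ]
scene 0.08 300 161 [423.2 227.1  34. ]
scene 0.09 302 163 [443.9 223.9  41.4]
top 0.02 197 246 [376.5 221.3 122.8]
top 0.03 197 243 [380.1 231.3  37.1]
top 0.04 198 240 [390.5 227.7  40.1]
top 0.05 198 237 [400.6 228.9  39.4]
top 0.06 199 234 [410.6 225.2  38.9]
top 0.07 199 231 [420.6 225.7  39.1]
top 0.075 200 230 [424.1 223.6  38.5]
top 0.08 200 228 [430.2 226.9   3.6]
top 0.09 201 225 [440.5 225.5   1.5]
```

View pics/k4.png

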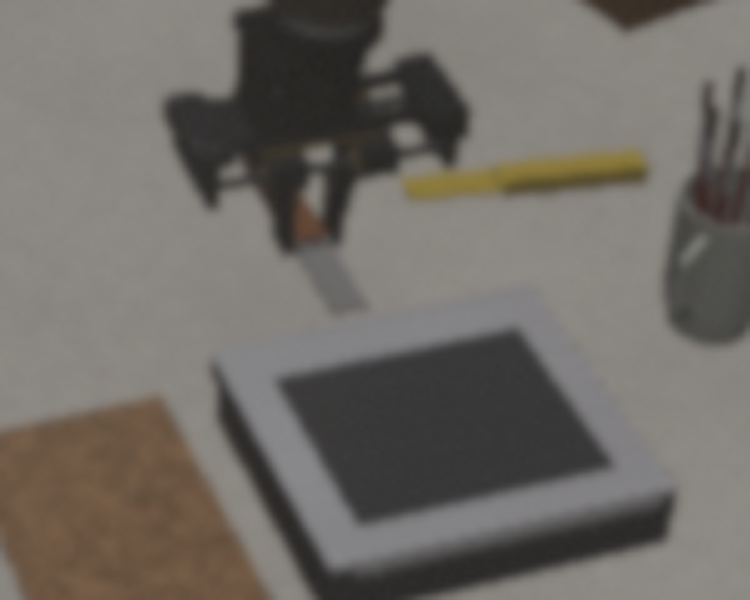

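View pics/k4t.png

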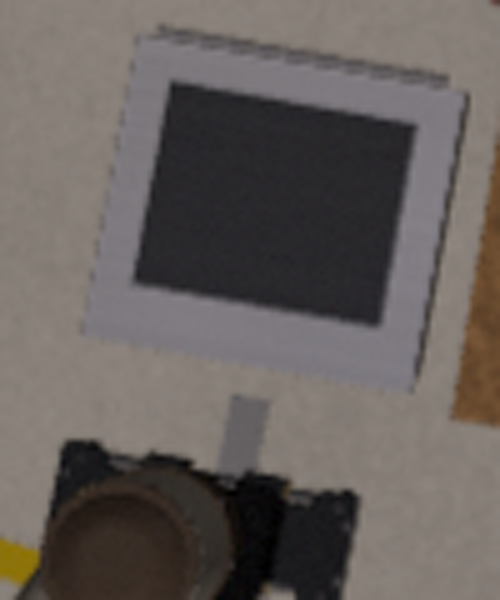

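move_arm(
  series=[
    [[0.02,-0.02,0.08,0.12,-0.018,0,0],[0,0,0,0.12,-0.018,0,0],[0,0,0,0.12,-0.018,0,0],[0,0,0,0.06,-0.01,0,0],[0,0,0,0.0,0,0,0]],
  ],
)

```text
time_s: 16.55
tcp_pos: [0.3747, 0.2319, 0.1037]
ee_rot: [[0.003, 0.152, 0.988], [0.003, 0.988, -0.152], [-1.0, 0.004, 0.002]]
wrist_force: [-0.8, 0.2, -0.8]
gripper_width: 0.294
```

```bash
python3 to.py .3804 .230 .1025 81.2; python3 -c "
from h import *
p,d=cap('scene');q,e=cap('top')
cv2.imwrite('pics/k5t.png',cv2.resize(q[150:270,150:250,::-1],None,fx=5,fy=5,interpolation=cv2.INTER_CUBIC))"
```

```text
shift units [ 0.095 -0.031 -0.02 ] t 16.55 F [-0.8  0.2 -0.8] g 0.294 tcp [0.3747 0.2319 0.1037]
turn units [-0.024  0.021 -0.004]
```

View pics/k5t.png

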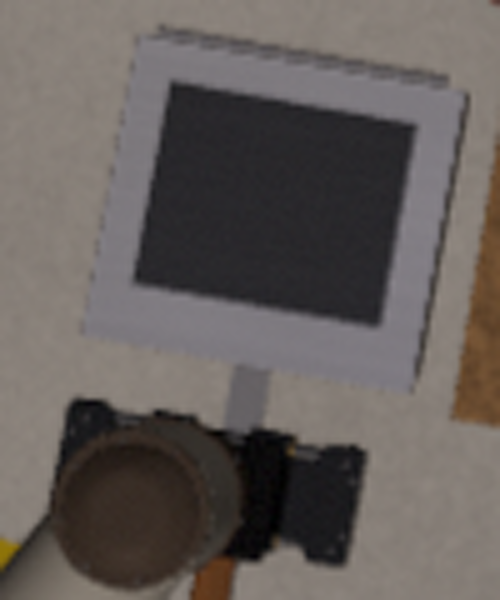

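move_arm(
  series=[
    [[-0.02,0.02,0,0.06,-0.01,-0.02,0],[0,0,0,0.06,-0.01,-0.01,0],[0,0,0,0,0,0,0]],
  ],
)

```text
time_s: 17.02
tcp_pos: [0.3817, 0.2306, 0.1017]
ee_rot: [[-0.0, 0.151, 0.988], [-0.0, 0.988, -0.151], [-1.0, -0.0, -0.0]]
wrist_force: [-1.0, 0.6, -0.8]
gripper_width: 0.298
```

move_arm(
  series=[
    [[0,0,0,0,0,0.1,0],[0,0,0,0,0,0.16,0],[0,0,0,0.01,0,0.16,0],[0,0,0,0.02,-0.003,0.16,0],[0,0,0,0.03,-0.004,0.16,0],[0,0,0,0,0,0,0]],
  ],
)

```text
time_s: 17.77
tcp_pos: [0.3852, 0.2297, 0.1495]
ee_rot: [[-0.001, 0.152, 0.988], [0.0, 0.988, -0.152], [-1.0, 0.0, -0.001]]
wrist_force: [0.7, 0.4, -1.6]
gripper_width: 0.294
```

```bash
python3 to.py .3804 .230 .1025 81.2; python3 -c "
from h import *
p,d=cap('scene');q,e=cap('top')
cv2.imwrite('pics/k6.png',cv2.resize(p[100:220,230:380,::-1],None,fx=5,fy=5,interpolation=cv2.INTER_CUBIC))"
```

```text
shift units [-0.079  0.005 -0.784] t 17.775 F [ 0.7  0.4 -1.6] g 0.294 tcp [0.3852 0.2297 0.1495]
turn units [-0.002 -0.005 -0.009]
```

View pics/k6.png

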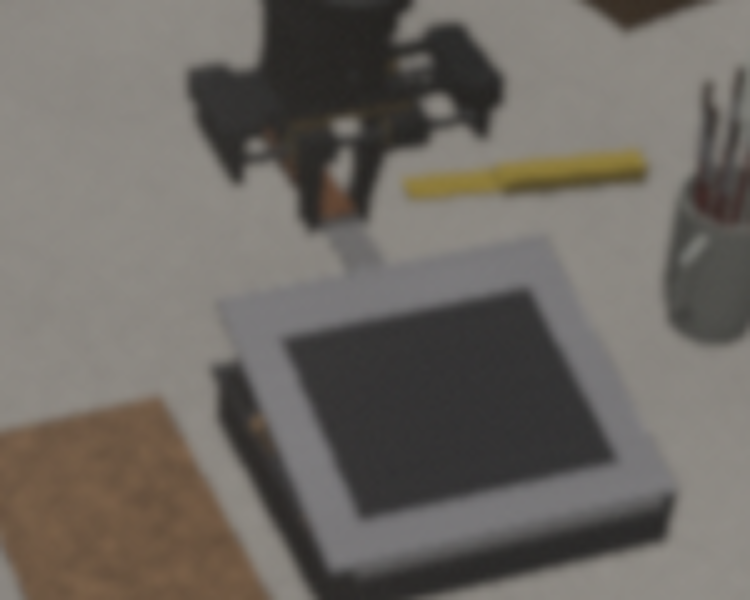

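move_arm(
  series=[
    [[0,0,0,0.1,-0.015,0.3,0],[0,0,0,0.12,-0.018,0.3,0],[0,0,0,0.15,-0.023,0.285,0],[0,0,0,0.18,-0.028,0.27,0],[0,0,0,0.2,-0.03,0.25,0],[0,0,0,0,0,0,0]],
  ],
)

```text
time_s: 18.62
tcp_pos: [0.4271, 0.2213, 0.2313]
ee_rot: [[-0.012, 0.152, 0.988], [-0.006, 0.988, -0.152], [-1.0, -0.008, -0.011]]
wrist_force: [0.0, -0.3, -1.1]
gripper_width: 0.294
```

```bash
python3 to.py .3804 .230 .1025 81.2; python3 -c "
from h import *
p,d=cap('scene');q,e=cap('top')
cv2.imwrite('pics/k7.png',cv2.resize(p[80:220,230:380,::-1],None,fx=4,fy=4,interpolation=cv2.INTER_CUBIC))"
```

```text
shift units [-0.778  0.144 -2.147] t 18.625 F [ 0.  -0.3 -1.1] g 0.294 tcp [0.4271 0.2213 0.2313]
turn units [ 0.044 -0.088 -0.009]
```

View pics/k7.png

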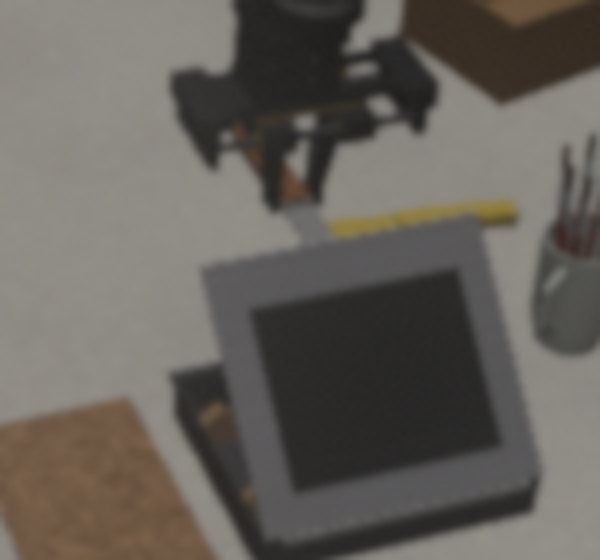

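move_arm(
  series=[
    [[0.04,-0.08,0,0.22,-0.034,0.23,0],[0,0,0,0.24,-0.037,0.21,0],[0,0,0,0.27,-0.04,0.18,0],[0,0,0,0.28,-0.043,0.15,0],[0,0,0,0.3,-0.045,0.12,0],[0,0,0,0.3,-0.046,0.09,0],[0,0,0,0.28,-0.043,0.05,0],[0,0,0,0,0,0,0]],
  ],
)

```text
time_s: 19.73
tcp_pos: [0.5423, 0.2013, 0.2944]
ee_rot: [[-0.008, 0.149, 0.989], [-0.006, 0.989, -0.149], [-1.0, -0.007, -0.007]]
wrist_force: [-0.1, 0.0, -2.0]
gripper_width: 0.293
```

```bash
python3 to.py .3804 .230 .1025 81.2; python3 -c "
from h import *
p,d=cap('scene');q,e=cap('top')
cv2.imwrite('pics/k8.png',cv2.resize(p[80:220,230:380,::-1],None,fx=4,fy=4,interpolation=cv2.INTER_CUBIC))"
```

```text
shift units [-2.698  0.478 -3.199] t 19.725 F [-0.1  0.  -2. ] g 0.293 tcp [0.5423 0.2013 0.2944]
turn units [ 0.043 -0.054 -0.028]
```

View pics/k8.png

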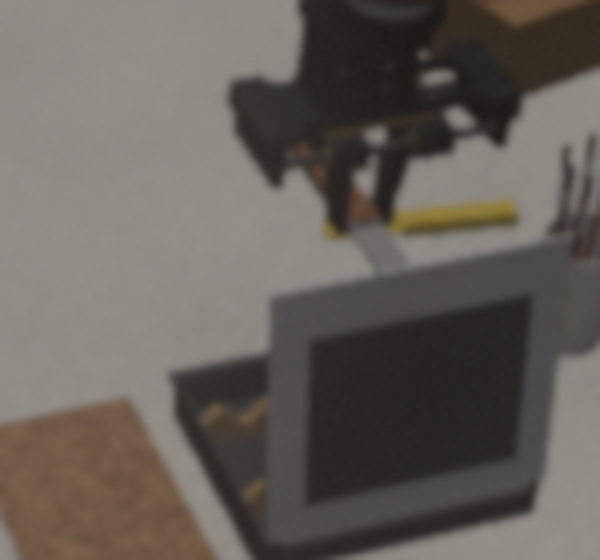

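move_arm(
  series=[
    [[0.04,-0.05,0,0.25,-0.04,0.02,0],[0,0,0,0.1,-0.015,0,0],[0,0,0,-0.6,0.09,0,0],[0,0,0,-0.9,0.14,0,0],[0,0,0,-0.9,0,0,0],[0,0,0,-0.3,-0.9,-0.3,0],[0,0,0,0,-0.9,-0.5,0],[0,0,0,0.2,-0.8,-0.6,0],[0,0,0,0.5,-0.5,-0.6,0],[0,0,0,0.5,0,0,0],[0,0,0,0,0,0,0]],
  ],
)

```text
time_s: 21.2
tcp_pos: [0.4718, 0.0235, 0.174]
ee_rot: [[0.007, 0.139, 0.99], [0.006, 0.99, -0.139], [-1.0, 0.007, 0.006]]
wrist_force: [-1.1, 0.5, -1.7]
gripper_width: 0.293
```

```bash
python3 to.py .520 .005 .08 82.2; python3 -c "
from h import *
p,d=cap('scene','s9.png');q,e=cap('top','t9.png')
"
```

```text
shift units [ 0.804 -0.309 -1.567] t 21.2 F [-1.1  0.5 -1.7] g 0.293 tcp [0.4718 0.0235 0.174 ]
turn units [-0.046  0.05   0.024]
```

View pics/s9.png

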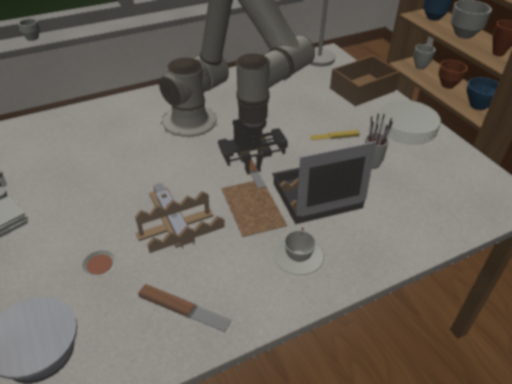

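View pics/t9.png

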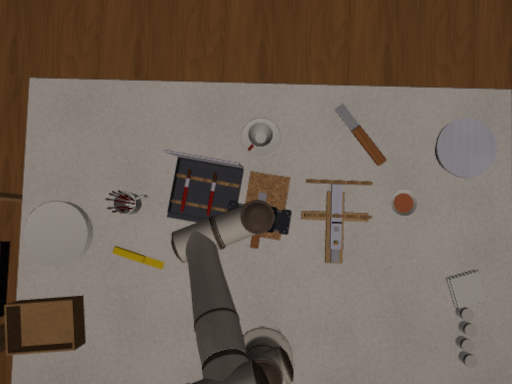

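move_arm(
  series=[
    [[-0.04,0.05,0.02,0.4,-0.15,-0.4,0],[0,0,0,0.4,-0.15,-0.4,0],[0,0,0,0,0,-0.4,0],[0,0,0,0,0,-0.2,0],[0,0,0,0,0,0,0]],
  ],
)

```text
time_s: 21.92
tcp_pos: [0.5175, 0.0074, 0.091]
ee_rot: [[0.004, 0.13, 0.992], [0.003, 0.992, -0.13], [-1.0, 0.003, 0.003]]
wrist_force: [0.3, 0.4, -1.1]
gripper_width: 0.297
```

```bash
python3 to.py .520 .005 .079 82.2
```

```text
shift units [ 0.042 -0.039 -0.2  ] t 21.925 F [ 0.3  0.4 -1.1] g 0.297 tcp [0.5175 0.0074 0.091 ]
turn units [-0.019  0.026 -0.041]
```

move_arm(
  series=[
    [[-0.02,0.03,-0.04,0.04,-0.04,-0.1,0],[0,0,0,0,0,-0.07,0],[0,0,0,0,0,-0.04,0],[0,0,0,0,0,0,0]],
  ],
)

```text
time_s: 22.42
tcp_pos: [0.5209, 0.0056, 0.0803]
ee_rot: [[0.004, 0.134, 0.991], [0.001, 0.991, -0.134], [-1.0, 0.002, 0.004]]
wrist_force: [0.1, 0.5, -1.2]
gripper_width: 0.295
```

move_arm(
  series=[
    [[0,0,0,0,0,-0.03,0],[0,0,0,0,0,-0.02,0],[0,0,0,0,0,0,0]],
  ],
)

```text
time_s: 22.8
tcp_pos: [0.5212, 0.0057, 0.0781]
ee_rot: [[0.005, 0.134, 0.991], [0.001, 0.991, -0.134], [-1.0, 0.002, 0.005]]
wrist_force: [-0.1, -0.3, 0.3]
gripper_width: 0.295
```

Touching (weight gone). Open, lift and move off for a view.

move_arm(
  series=[
    [[0,0,0,0,0,0,0.45],[0,0,0,0,0,0,0.6],[0,0,0,0,0,0,0.6],[0,0,0,0,0,0.6,0.6],[0,0,0,0,0,0.9,0.6],[0,0,0,-0.6,-0.5,0.9,0.5],[0,0,0,-0.9,-0.5,0,0.5],[0,0,0,-0.5,-0.5,0,0.5],[0,0,0,0,0,0,0.5]],
  ],
)

```text
time_s: 23.92
tcp_pos: [0.4027, -0.0823, 0.2188]
ee_rot: [[0.007, 0.133, 0.991], [0.0, 0.991, -0.133], [-1.0, 0.001, 0.007]]
wrist_force: [1.2, 0.0, -0.1]
gripper_width: 0.505
```

```bash
python3 -c "
from h import *
p,d=cap('scene','s10.png');q,e=cap('top','t10.png');np.savez('t10.npz',p=q,d=e);np.savez('s10.npz',p=p,d=d)
print(r.sense()['tcp_pos'])
cv2.imwrite('pics/t10b.png',cv2.resize(q[140:260,155:300,::-1],None,fx=5,fy=5,interpolation=cv2.INTER_CUBIC))
for x in spotter.find_in('top','brush1'): print(x)
"
```

```text
[ 0.40494428 -0.08125812  0.21884783]
{'centre': [213.1, 193.9], 'conf': 0.66}
{'centre': [183.1, 190.4], 'conf': 0.47}
```

View pics/t10b.png

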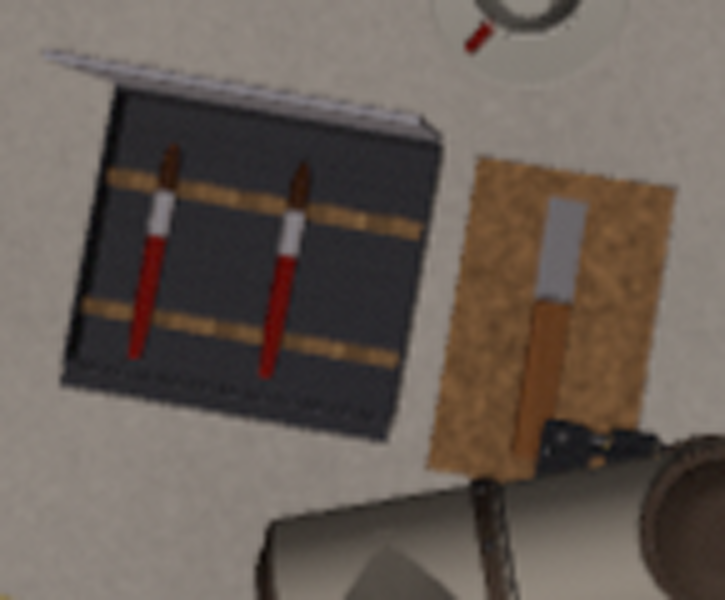

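```bash
python3 - <<'E'
from fit import *
P=np.load('t10.npz');d=P['d']
for nm,pts in dict(L=[(173,147),(135,358)],R=[(303,163),(266,377)]).items():
    t=un(pts,5,155,140)
    K=viewer.camera_params('top')
    W=[]
    for u,v in t:
        T=np.array(K['pose']);ray=T[:3,:3]@np.linalg.inv(K['mtx'])@[u,v,1];k=(.0255-T[2,3])/ray[2];W.append(T[:3,3]+k*ray)
    W=np.array(W);m=W.mean(0);dv=W[0]-W[1];a=-.1536
    q=m[:2]-[.552,.209];b=[np.cos(a)*q[0]+np.sin(a)*q[1],-np.sin(a)*q[0]+np.cos(a)*q[1]]
    print(nm,np.round(m,4),np.linalg.norm(dv).round(4),np.degrees(np.arctan2(dv[1],dv[0])).round(1),'box',np.round(b,4))
print('mug',pw('top',d,[124],[203]),)
E
python3 to.py .55 .18 .16 81.2
```

```text
L [0.5584 0.2787 0.0255] 0.1464 -8.2 box [-0.0043  0.0699]
R [0.5486 0.1893 0.0255] 0.1482 -8.0 box [-0.0003 -0.02  ]
mug [[0.50933479 0.4893695  0.01649955]]
shift units [ 2.408  4.348 -0.978] t 24.075 F [-0.4 -0.  -0.6] g 0.504 tcp [ 0.4055 -0.0809  0.2187]
turn units [ 0.001  0.057 -0.165]
```

move_arm(
  series=[
    [[0,0.05,-0.1,0.4,0.75,0,0.35],[0,0,0,0.4,0.75,0,0.35],[0,0,0,0.4,0.75,0,0.35],[0,0,0,0.4,0.75,-0.2,0.35],[0,0,0,0.4,0.75,-0.4,0.35],[0,0,0,0.35,0.7,-0.4,0.35],[0,0,0,0,0,0,0.35],[0,0,0,0,0,0,0.35]],
  ],
)

```text
time_s: 25.08
tcp_pos: [0.5557, 0.2034, 0.1522]
ee_rot: [[0.001, 0.138, 0.99], [-0.002, 0.99, -0.138], [-1.0, -0.002, 0.002]]
wrist_force: [-0.2, -0.6, -0.9]
gripper_width: 0.352
```

```bash
python3 to.py .5483 .189 .080 81.8
```

```text
shift units [-0.124 -0.239 -1.203] t 25.075 F [-0.2 -0.6 -0.9] g 0.352 tcp [0.5557 0.2034 0.1522]
turn units [ 0.017  0.008 -0.036]
```

move_arm(
  series=[
    [[0.02,0.01,-0.04,-0.12,-0.24,-0.2,0.35],[0,0,0,0,0,-0.4,0.35],[0,0,0,0,0,-0.3,0.35],[0,0,0,0,0,0,0.35]],
  ],
)

```text
time_s: 25.58
tcp_pos: [0.5486, 0.1868, 0.0997]
ee_rot: [[0.003, 0.145, 0.989], [0.002, 0.989, -0.145], [-1.0, 0.003, 0.003]]
wrist_force: [0.6, -0.6, 1.1]
gripper_width: 0.347
```

```bash
python3 to.py .5483 .189 .080 81.8; python3 -c "
from h import *
q,e=cap('top');p,d=cap('scene')
cv2.imwrite('pics/b1.png',cv2.resize(q[140:260,155:300,::-1],None,fx=5,fy=5,interpolation=cv2.INTER_CUBIC))"
```

```text
shift units [-0.004  0.036 -0.328] t 25.575 F [ 0.6 -0.6  1.1] g 0.347 tcp [0.5486 0.1868 0.0997]
turn units [-0.018  0.023  0.018]
```

View pics/b1.png

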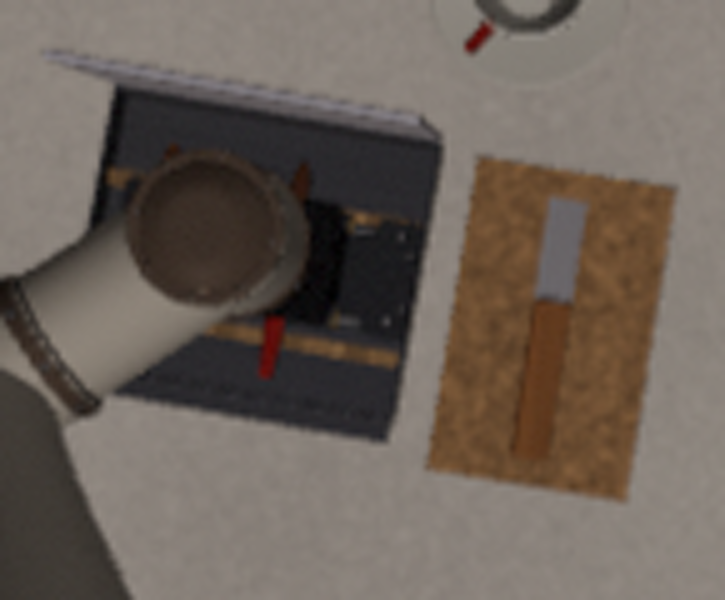

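move_arm(
  series=[
    [[-0.02,0.02,0.02,0,0.04,-0.2,0.35],[0,0,0,0,0,-0.12,0.35],[0,0,0,0,0,-0.03,0.35],[0,0,0,0,0,0,0.35],[0,0,0,0,0,0,0],[0,0,0,0,0,0,0],[0,0,0,0,0,0,0]],
  ],
)

```text
time_s: 26.55
tcp_pos: [0.5501, 0.1877, 0.0815]
ee_rot: [[0.004, 0.141, 0.99], [-0.002, 0.99, -0.141], [-1.0, -0.002, 0.004]]
wrist_force: [0.9, -4.4, 0.9]
gripper_width: 0.149
```

move_arm(
  series=[
    [[0,0,0,0,0,0.3,0],[0,0,0,0,0,0.7,0],[0,0,0,0,-0.1,0.9,0],[0,0,0.2,0,-0.6,0.5,0],[0,0,0.2,0,-0.8,0,0],[0,0,0.2,0,-0.8,0,0],[0,0,0.2,0,-0.8,0,0],[0,0,0.17,0,-0.8,0,0],[0,0,0,0,-0.8,0,0],[0,0,0,0,-0.8,0,0],[0,0,0,0,-0.8,0,0],[0,0,0,0,0,0,0],[0,0,0,0,0,0,0]],
  ],
)

```text
time_s: 28.18
tcp_pos: [0.5477, -0.2022, 0.2321]
ee_rot: [[0.01, 0.0, 1.0], [-0.001, 1.0, -0.0], [-1.0, -0.001, 0.01]]
wrist_force: [-0.8, 0.1, -0.7]
gripper_width: 0.151
```

```bash
python3 to.py .5406 -.2102 .1435 89.5
```

```text
shift units [-0.118 -0.134 -1.476] t 28.175 F [-0.8  0.1 -0.7] g 0.151 tcp [ 0.5477 -0.2022  0.2321]
turn units [ 0.007  0.075 -0.06 ]
```

move_arm(
  series=[
    [[0,0.07,-0.06,-0.12,-0.13,-0.2,0],[0,0,0,0,0,-0.5,0],[0,0,0,0,0,-0.3,0],[0,0,0,0,0,0,0]],
  ],
)

```text
time_s: 28.68
tcp_pos: [0.5386, -0.207, 0.1689]
ee_rot: [[-0.002, 0.005, 1.0], [-0.0, 1.0, -0.005], [-1.0, -0.0, -0.002]]
wrist_force: [0.6, -0.1, 0.2]
gripper_width: 0.149
```

```bash
python3 to.py .5406 -.2102 .1435 89.5; python3 -c "
from h import *
q,e=cap('top');p,d=cap('scene')
cv2.imwrite('pics/b2.png',cv2.resize(q[150:275,270:410,::-1],None,fx=4,fy=4,interpolation=cv2.INTER_CUBIC))
cv2.imwrite('pics/b2s.png',cv2.resize(p[140:260,100:250,::-1],None,fx=5,fy=5,interpolation=cv2.INTER_CUBIC))"
```

```text
shift units [ 0.033 -0.053 -0.423] t 28.675 F [ 0.6 -0.1  0.2] g 0.149 tcp [ 0.5386 -0.207   0.1689]
turn units [-0.    -0.016 -0.028]
```

View pics/b2.png

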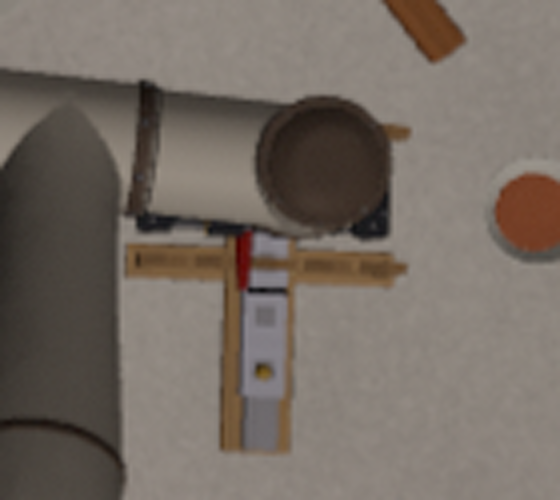

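View pics/b2s.png

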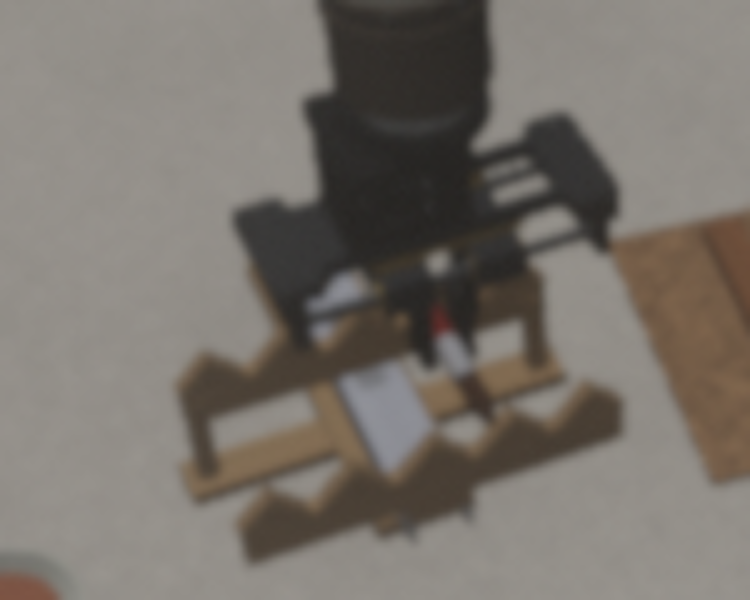

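move_arm(
  series=[
    [[0,-0.02,-0.03,0.03,-0.05,-0.1,0],[0,0,0,0,0,-0.15,0],[0,0,0,0,0,-0.07,0],[0,0,0,0,0,0,0]],
  ],
)

```text
time_s: 29.28
tcp_pos: [0.5425, -0.2104, 0.152]
ee_rot: [[0.008, 0.008, 1.0], [-0.001, 1.0, -0.008], [-1.0, -0.001, 0.008]]
wrist_force: [0.2, -0.2, 0.5]
gripper_width: 0.148
```

```bash
python3 to.py .5406 -.2102 .1435 89.5; python3 -c "
from h import *
p,d=cap('scene')
cv2.imwrite('pics/b3s.png',cv2.resize(p[140:260,100:250,::-1],None,fx=5,fy=5,interpolation=cv2.INTER_CUBIC))"
```

```text
shift units [-0.032  0.003 -0.142] t 29.275 F [ 0.2 -0.2  0.5] g 0.148 tcp [ 0.5425 -0.2104  0.152 ]
turn units [ 0.009  0.056 -0.002]
```

View pics/b3s.png

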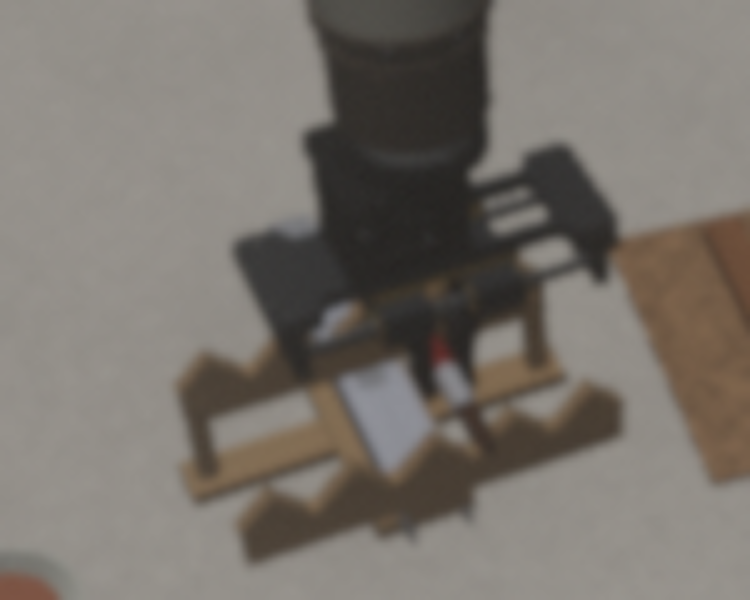

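Bristles (483,440) are heading into the notch between tooth 0 (433) and tooth +45 (515). Lower on.

move_arm(
  series=[
    [[0,0.05,0,-0.03,0,-0.08,0],[0,0,0,0,0,-0.06,0],[0,0,0,0,0,-0.03,0],[0,0,0,0,0,0,0]],
  ],
)

```text
time_s: 29.82
tcp_pos: [0.5411, -0.2119, 0.1444]
ee_rot: [[0.002, 0.007, 1.0], [-0.005, 1.0, -0.007], [-1.0, -0.005, 0.002]]
wrist_force: [-0.4, 0.6, -1.1]
gripper_width: 0.15
```

move_arm(
  series=[
    [[0,0,0,0,0.02,-0.03,0],[0,0,0,0,0,-0.02,0],[0,0,0,0,0,0,0]],
  ],
)

```text
time_s: 30.2
tcp_pos: [0.5414, -0.2122, 0.1439]
ee_rot: [[0.003, 0.006, 1.0], [-0.008, 1.0, -0.006], [-1.0, -0.008, 0.003]]
wrist_force: [-1.0, -0.8, -0.1]
gripper_width: 0.146
```

```bash
python3 to.py .5406 -.2102 .1435 89.5; python3 -c "
from h import *
p,d=cap('scene')
cv2.imwrite('pics/b4s.png',cv2.resize(p[140:260,100:250,::-1],None,fx=5,fy=5,interpolation=cv2.INTER_CUBIC))"
```

```text
shift units [-0.013  0.033 -0.006] t 30.2 F [-1.  -0.8 -0.1] g 0.146 tcp [ 0.5414 -0.2122  0.1439]
turn units [ 0.055  0.024 -0.022]
```

View pics/b4s.png

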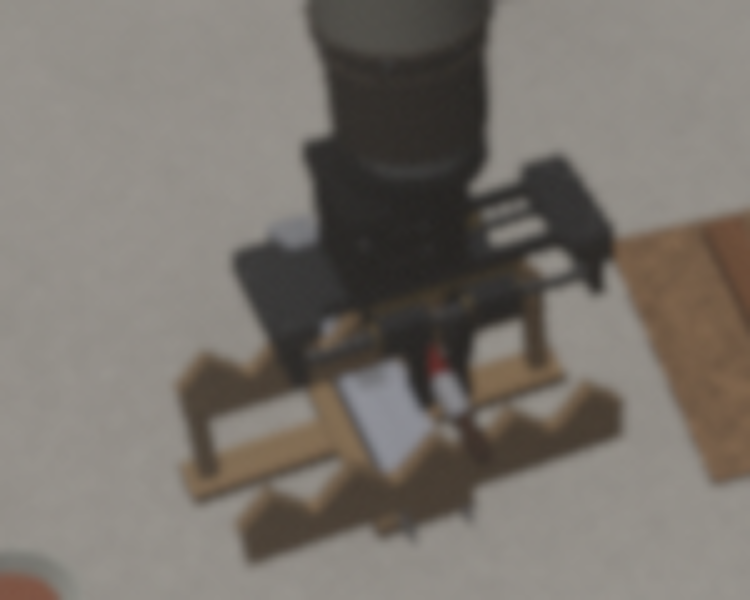

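move_arm(
  series=[
    [[0,0,0,0,0,0,0.2],[0,0,0,0,0,0,0.3],[0,0,0,0,0,0,0.3],[0,0,0,0,0,0.4,0.3],[0,0,0,0,0,0.8,0.3],[0,0,0,-0.3,0.6,0.8,0.35],[0,0,-0.3,-0.6,0.8,0,0.35],[0,0,-0.3,-0.3,0.8,0,0.35],[0,0,-0.3,0.3,0.8,0,0.35],[0,0,0,0.6,0.8,0,0.35]],
  ],
)

```text
time_s: 31.5
tcp_pos: [0.5197, 0.0208, 0.2654]
ee_rot: [[0.002, 0.141, 0.99], [-0.002, 0.99, -0.141], [-1.0, -0.002, 0.003]]
wrist_force: [2.2, -0.6, 0.2]
gripper_width: 0.347
```

```bash
python3 to.py .558 .278 .15 81.8; python3 -c "
from h import *
p,d=cap('scene');q,e=cap('top')
a=cv2.resize(p[160:260,110:240,::-1],None,fx=5,fy=5,interpolation=cv2.INTER_CUBIC)
cv2.imwrite('pics/b5s.png',a)
cv2.imwrite('pics/b5.png',cv2.resize(q[150:275,160:410,::-1],None,fx=3,fy=3,interpolation=cv2.INTER_CUBIC))"
```

```text
shift units [ 0.638  4.286 -1.923] t 31.5 F [ 2.2 -0.6  0.2] g 0.347 tcp [0.5197 0.0208 0.2654]
turn units [ 0.018  0.018 -0.013]
```

View pics/b5s.png

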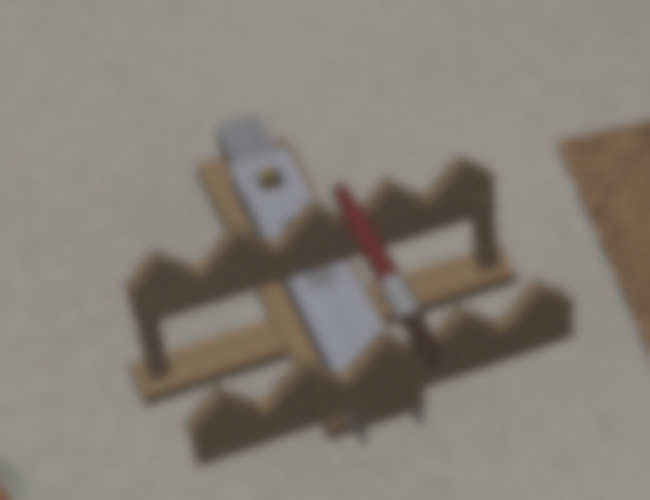

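View pics/b5.png

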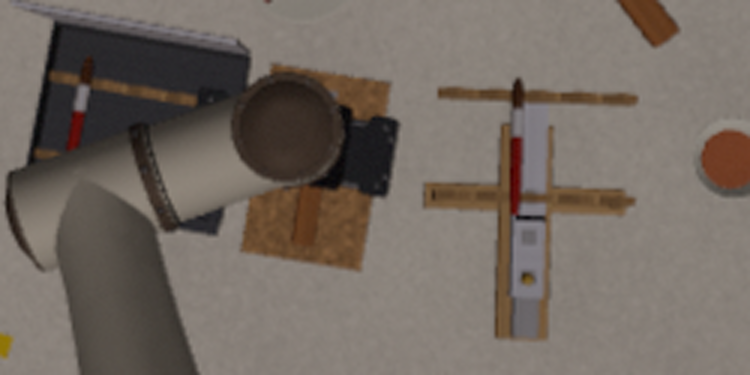

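move_arm(
  series=[
    [[0.02,0.02,-0.01,0.1,0.7,0,0.35],[0,0,0,0.1,0.75,-0.2,0.35],[0,0,0,0.1,0.75,-0.3,0.35],[0,0,0,0.1,0.75,-0.3,0.35],[0,0,0,0.1,0.75,-0.4,0.35],[0,0,0,0.1,0.4,-0.4,0.35],[0,0,0,0,0,-0.3,0.35],[0,0,0,0,0,0,0.35]],
  ],
)

```text
time_s: 32.6
tcp_pos: [0.5585, 0.2772, 0.1452]
ee_rot: [[-0.0, 0.138, 0.99], [-0.0, 0.99, -0.138], [-1.0, -0.0, -0.0]]
wrist_force: [0.2, 0.6, -0.5]
gripper_width: 0.349
```

```bash
python3 to.py .558 .278 .080 81.8
```

```text
shift units [-0.008  0.013 -1.086] t 32.6 F [ 0.2  0.6 -0.5] g 0.349 tcp [0.5585 0.2772 0.1452]
turn units [ 0.001 -0.004 -0.036]
```

move_arm(
  series=[
    [[0,0,-0.03,-0.01,0.01,-0.4,0.35],[0,0,0,0,0,-0.4,0.35],[0,0,0,0,0,-0.2,0.35],[0,0,0,0,0,-0.06,0.35],[0,0,0,0,0,0,0.35]],
  ],
)

```text
time_s: 33.22
tcp_pos: [0.5603, 0.2776, 0.085]
ee_rot: [[0.006, 0.143, 0.99], [0.004, 0.99, -0.143], [-1.0, 0.005, 0.006]]
wrist_force: [0.5, 0.1, -0.4]
gripper_width: 0.352
```

```bash
python3 to.py .558 .278 .080 81.8;python3 -c "
from h import *
p,d=cap('scene');q,e=cap('top')
cv2.imwrite('pics/b6.png',cv2.resize(q[140:240,120:260,::-1],None,fx=5,fy=5,interpolation=cv2.INTER_CUBIC))"
```

```text
shift units [-0.039  0.006 -0.084] t 33.225 F [ 0.5  0.1 -0.4] g 0.352 tcp [0.5603 0.2776 0.085 ]
turn units [-0.031  0.046  0.001]
```

View pics/b6.png

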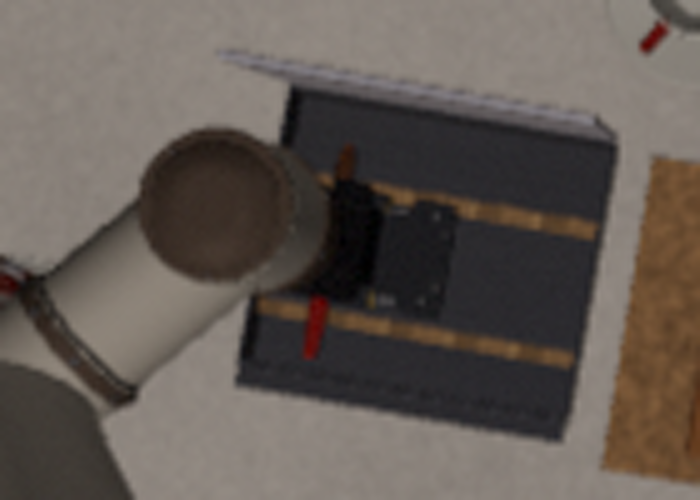

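move_arm(
  series=[
    [[-0.03,0.04,0,-0.03,0,-0.07,0.35],[0,0,0,0,0,-0.02,0.35],[0,0,0,0,0,0,0],[0,0,0,0,0,0,0],[0,0,0,0,0,0,0]],
  ],
)

```text
time_s: 33.95
tcp_pos: [0.5587, 0.2771, 0.081]
ee_rot: [[0.001, 0.142, 0.99], [-0.001, 0.99, -0.142], [-1.0, -0.0, 0.001]]
wrist_force: [-0.4, -3.9, 2.5]
gripper_width: 0.151
```

move_arm(
  series=[
    [[0,0,0,0,0,0.3,0],[0,0,0,0,0,0.7,0],[0,0,0,0,-0.1,0.9,0],[0,0,0.2,0,-0.6,0.6,0],[0,0,0.2,-0.04,-0.85,0,0],[0,0,0.2,-0.04,-0.85,0,0],[0,0,0.2,-0.04,-0.85,0,0],[0,0,0.15,-0.04,-0.85,0,0],[0,0,0,-0.04,-0.85,0,0],[0,0,0,-0.04,-0.85,0,0],[0,0,0,-0.04,-0.85,0,0],[0,0,0,-0.04,-0.85,0,0],[0,0,0,-0.04,-0.8,0,0],[0,0,0,0,-0.3,0,0],[0,0,0,0,0,0,0]],
  ],
)

```text
time_s: 35.83
tcp_pos: [0.5343, -0.2519, 0.2352]
ee_rot: [[0.01, 0.004, 1.0], [0.005, 1.0, -0.004], [-1.0, 0.005, 0.01]]
wrist_force: [0.6, -0.3, -0.5]
gripper_width: 0.149
```

```bash
python3 to.py .5392 -.2552 .16 89.5
```

```text
shift units [ 0.081 -0.054 -1.253] t 35.825 F [ 0.6 -0.3 -0.5] g 0.149 tcp [ 0.5343 -0.2519  0.2352]
turn units [-0.034  0.075 -0.036]
```

move_arm(
  series=[
    [[-0.03,0.07,-0.03,0.08,-0.05,-0.3,0],[0,0,0,0,0,-0.5,0],[0,0,0,0,0,-0.4,0],[0,0,0,0,0,-0.1,0],[0,0,0,0,0,0,0]],
  ],
)

```text
time_s: 36.45
tcp_pos: [0.5406, -0.2495, 0.1518]
ee_rot: [[-0.002, 0.001, 1.0], [0.001, 1.0, -0.001], [-1.0, 0.001, -0.002]]
wrist_force: [-1.2, -2.1, 0.9]
gripper_width: 0.15
```

```bash
python3 to.py .5392 -.2552 .1435 89.5;python3 -c "
from h import *
p,d=cap('scene')
cv2.imwrite('pics/b7s.png',cv2.resize(p[140:260,100:250,::-1],None,fx=5,fy=5,interpolation=cv2.INTER_CUBIC))"
```

```text
shift units [-0.023 -0.096 -0.138] t 36.45 F [-1.2 -2.1  0.9] g 0.15 tcp [ 0.5406 -0.2495  0.1518]
turn units [-0.008 -0.017 -0.054]
```

View pics/b7s.png

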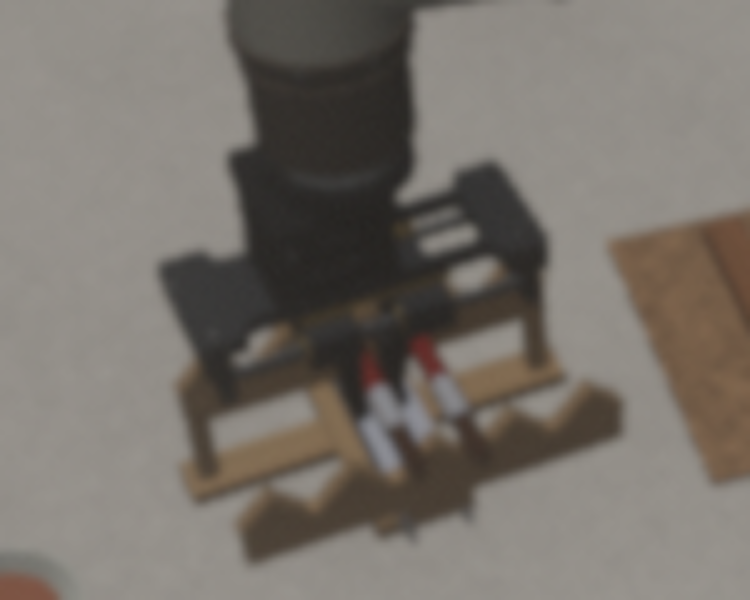

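move_arm(
  series=[
    [[0,0,-0.05,-0.02,-0.11,0.02,0],[0,0,0,0,0,0,0],[0,0,0,0,0,-0.08,0],[0,0,0,0,0,-0.05,0],[0,0,0,0,0,0,0]],
  ],
)

```text
time_s: 37.12
tcp_pos: [0.5404, -0.2567, 0.1476]
ee_rot: [[0.003, 0.009, 1.0], [0.0, 1.0, -0.009], [-1.0, 0.0, 0.003]]
wrist_force: [-0.8, -0.2, -0.0]
gripper_width: 0.149
```

```bash
python3 to.py .5392 -.2552 .1435 89.5
```

```text
shift units [-0.021  0.025 -0.069] t 37.125 F [-0.8 -0.2 -0. ] g 0.149 tcp [ 0.5404 -0.2567  0.1476]
turn units [-0.002  0.023  0.001]
```

move_arm(
  series=[
    [[0,0.02,0,-0.02,0.01,-0.06,0],[0,0,0,0,0,-0.03,0],[0,0,0,0,0,0,0]],
  ],
)

```text
time_s: 37.5
tcp_pos: [0.5399, -0.2571, 0.1441]
ee_rot: [[0.002, 0.007, 1.0], [-0.002, 1.0, -0.007], [-1.0, -0.002, 0.002]]
wrist_force: [-0.2, -0.1, -0.6]
gripper_width: 0.15
```

Same height as the first one at seating. Release and retreat, going to a position in front of the tin.

move_arm(
  series=[
    [[0,0,0,0,0,-0.015,0],[0,0,0,0,0,0,0.2],[0,0,0,0,0,0,0.3],[0,0,0,0,0,0,0.3],[0,0,0,0,0,0.4,0.3],[0,0,0,0,0,0.8,0.3],[0,0,0,-0.4,0.6,0.8,0.2],[0,0,0,-0.6,0.8,0.5,0],[0,0,0,-0.6,0.8,0.5,0],[0,0,0,0,0.8,0.5,0],[0,0,0,0,0.8,0,0],[0,0,0,0,0.4,0,0]],
  ],
)

```text
time_s: 39.0
tcp_pos: [0.4445, -0.0064, 0.351]
ee_rot: [[0.002, 0.011, 1.0], [0.004, 1.0, -0.011], [-1.0, 0.004, 0.002]]
wrist_force: [1.1, 0.5, -0.3]
gripper_width: 0.001
```

```bash
python3 to.py .58 .20 .33 81.8; python3 -c "
from h import *
p,d=cap('scene');q,e=cap('top')
a=cv2.resize(p[160:260,110:240,::-1],None,fx=5,fy=5,interpolation=cv2.INTER_CUBIC)
cv2.imwrite('pics/b8s.png',a)
cv2.imwrite('pics/b8.png',cv2.resize(q[140:275,160:410,::-1],None,fx=3,fy=3,interpolation=cv2.INTER_CUBIC))
cv2.imwrite('pics/b8l.png',cv2.resize(p[110:230,230:400,::-1],None,fx=4,fy=4,interpolation=cv2.INTER_CUBIC))"
```

```text
shift units [ 2.258  3.44  -0.35 ] t 39.0 F [ 1.1  0.5 -0.3] g 0.001 tcp [ 0.4445 -0.0064  0.351 ]
turn units [-0.025  0.014 -0.944]
```

View pics/b8s.png

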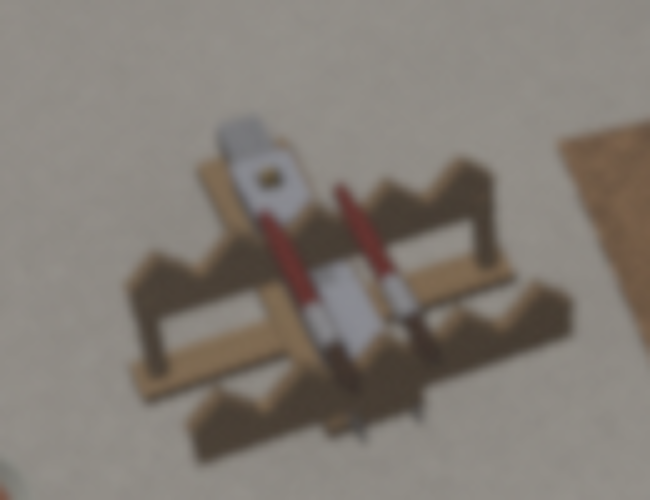

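View pics/b8.png

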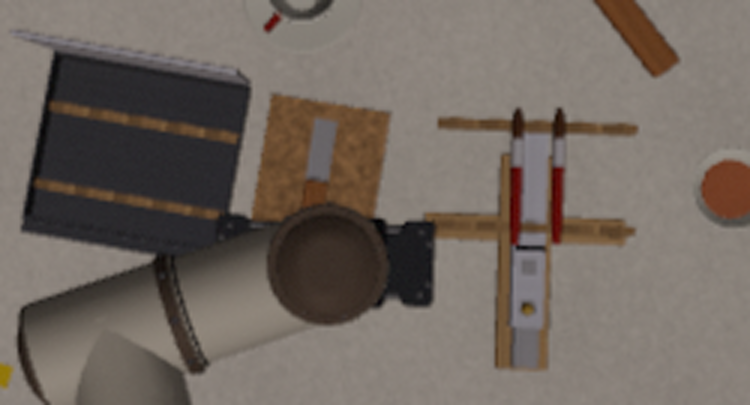

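View pics/b8l.png

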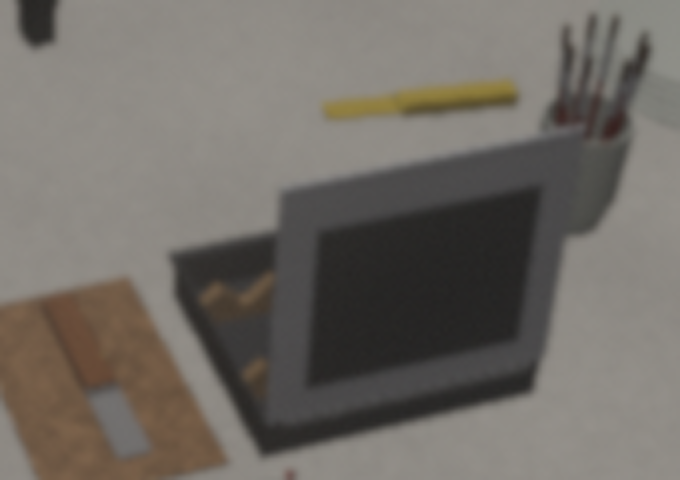

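move_arm(
  series=[
    [[0,0,-0.2,0.45,0.4,0.3,0],[0,0,-0.25,0.45,0.45,0,0],[0,0,-0.25,0.45,0.45,0,0],[0,0,-0.25,0.45,0.45,0,0],[0,0,0,0.45,0.45,0,0],[0,0,0,0.5,0.45,0,0],[0,0,0,0.5,0.3,0,0],[0,0,0,0.5,0.2,0,0],[0,0,0,0,0,0,0],[0,0,0,0,0,0,0]],
  ],
)

```text
time_s: 40.35
tcp_pos: [0.6769, 0.1811, 0.3629]
ee_rot: [[-0.008, 0.152, 0.988], [-0.001, 0.988, -0.152], [-1.0, -0.002, -0.008]]
wrist_force: [-0.4, -0.4, 0.3]
gripper_width: 0.004
```

```bash
python3 to.py .6745 .190 .300 81.2; python3 -c "
from h import *
p,d=cap('scene')
cv2.imwrite('pics/l1.png',cv2.resize(p[60:230,230:420,::-1],None,fx=3.5,fy=3.5,interpolation=cv2.INTER_CUBIC))"
```

```text
shift units [-0.04   0.148 -1.048] t 40.35 F [-0.4 -0.4  0.3] g 0.004 tcp [0.6769 0.1811 0.3629]
turn units [ 0.007 -0.056 -0.005]
```

View pics/l1.png

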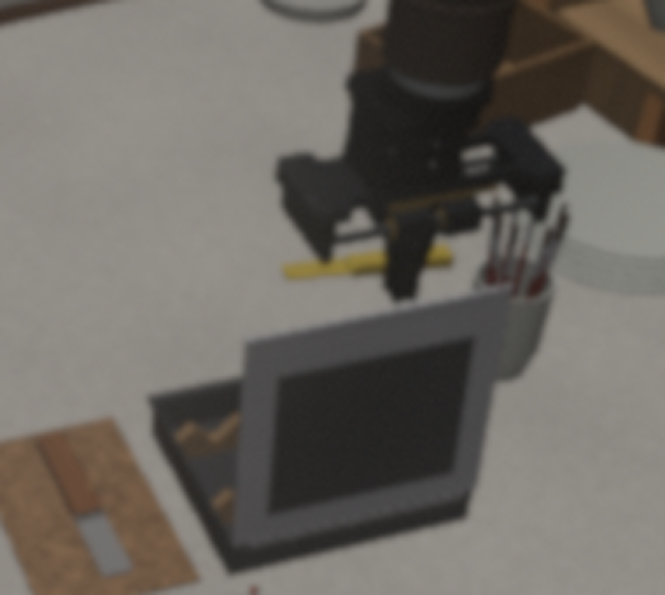

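```bash
python3 -c "
from h import *
s=r.sense();t=s['tcp_pos']+.07*s['ee_rot'][:,0];u=proj('scene',t)[0];print(t,u,(u-[230,60])*3.5)
p,d=cap('scene');C=cloud('scene',d)
for c,rr in((400,322),(300,340),(480,302),(400,380),(400,450)):
  a,b=int(c/3.5+230),int(rr/3.5+60);print(c,rr,np.round(np.median(C[b-1:b+2,a-1:a+2].reshape(-1,3),0),3))
"
```

```text
[0.67611296 0.1811133  0.29271152] [343.47810697 143.43562894] [397.17337439 292.02470129]
400 322 [0.646 0.213 0.234]
300 340 [0.634 0.129 0.235]
480 302 [0.657 0.282 0.238]
400 380 [0.652 0.218 0.179]
400 450 [0.659 0.226 0.105]
```

move_arm(
  series=[
    [[0,-0.05,0,0,0.1,-0.4,0],[0,0,0,0,0,-0.45,0],[0,0,0,0,0,-0.2,0],[0,0,0,0,0,0,0]],
  ],
)

```text
time_s: 40.95
tcp_pos: [0.6746, 0.1854, 0.3031]
ee_rot: [[0.005, 0.153, 0.988], [0.001, 0.988, -0.153], [-1.0, 0.002, 0.005]]
wrist_force: [0.0, -0.6, 0.6]
gripper_width: 0.003
```

```bash
cat > lid.py <<'E'
from h import *
s=r.sense();t=s['tcp_pos']+.07*s['ee_rot'][:,0];a=-.1536
q=t[:2]-[.552,.209];b=np.cos(a)*q[0]+np.sin(a)*q[1]
print('tip corner box x %.4f z %.4f y %.4f'%(b-.0095,t[2],-np.sin(a)*q[0]+np.cos(a)*q[1]),'tilt',np.round(s['ee_rot'][:,0],3),'F',np.round(s['wrist_force'],1))
h=np.array([.106,.04])
v=h-np.array([b-.0095,0]);dx=.106-(b-.0095);dz=t[2]-.04
print('angle %.3f rho %.4f'%(np.arctan2(dz,dx),np.hypot(dx,dz)))
E
python3 lid.py
```

```text
tip corner box x 0.1156 z 0.2331 y -0.0044 tilt [ 0.005  0.001 -1.   ] F [ 0.  -0.6  0.6]
angle 1.621 rho 0.1933
```

move_arm(
  series=[
    [[0,0,0,-0.25,0.038,-0.02,0],[0,0,0,-0.25,0.038,-0.02,0],[0,0,0,-0.25,0.038,-0.03,0],[0,0,0,-0.25,0.038,-0.05,0],[0,0,0,-0.25,0.038,-0.07,0],[0,0,0,0,0,0,0]],
  ],
)

```text
time_s: 41.7
tcp_pos: [0.6011, 0.1967, 0.3016]
ee_rot: [[0.023, 0.152, 0.988], [0.007, 0.988, -0.153], [-1.0, 0.011, 0.022]]
wrist_force: [-0.1, 0.6, 0.7]
gripper_width: 0.005
```

```bash
python3 lid.py
```

```text
tip corner box x 0.0424 z 0.2316 y -0.0039 tilt [ 0.023  0.007 -1.   ] F [-0.1  0.6  0.7]
angle 1.250 rho 0.2019
```

move_arm(
  series=[
    [[-0.04,0.15,0,-0.25,0.038,-0.16,0],[0,0,0,-0.3,0.046,-0.2,0],[0,0,0,-0.28,0.043,-0.24,0],[0,0,0,-0.27,0.041,-0.27,0],[0,0,0,0,0,0,0]],
  ],
)

```text
time_s: 42.32
tcp_pos: [0.5339, 0.2072, 0.25]
ee_rot: [[0.005, 0.154, 0.988], [0.003, 0.988, -0.154], [-1.0, 0.004, 0.004]]
wrist_force: [0.5, 0.4, -0.1]
gripper_width: 0.003
```

```bash
python3 lid.py; python3 -c "
from h import *
p,d=cap('scene')
cv2.imwrite('pics/l2.png',cv2.resize(p[60:230,230:420,::-1],None,fx=3.5,fy=3.5,interpolation=cv2.INTER_CUBIC))"
```

```text
tip corner box x -0.0269 z 0.1800 y -0.0043 tilt [ 0.005  0.003 -1.   ] F [ 0.5  0.4 -0.1]
angle 0.812 rho 0.1930
```

View pics/l2.png

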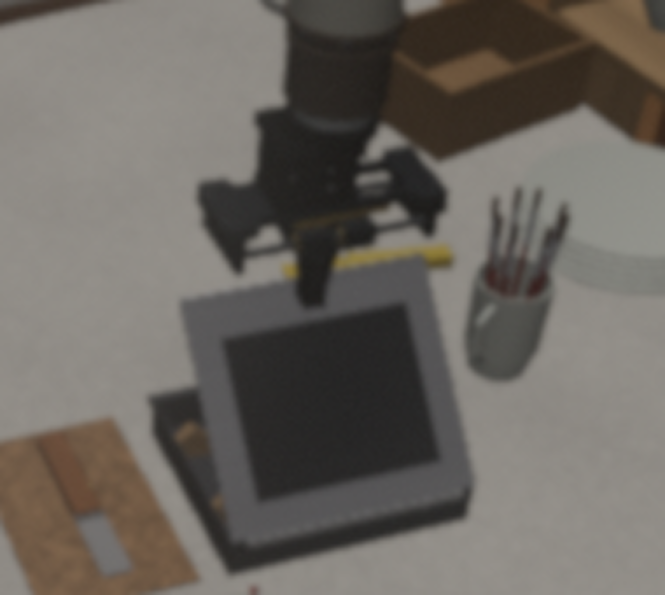

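move_arm(
  series=[
    [[0,0.03,0,-0.22,0.034,-0.26,0],[0,0,0,-0.2,0.03,-0.28,0],[0,0,0,-0.17,0.026,-0.3,0],[0,0,0,-0.14,0.021,-0.3,0],[0,0,0,-0.12,0.018,-0.3,0],[0,0,0,-0.08,0.012,-0.2,0],[0,0,0,0,0,0,0]],
  ],
)

```text
time_s: 43.25
tcp_pos: [0.4857, 0.2185, 0.1561]
ee_rot: [[0.015, 0.155, 0.988], [0.01, 0.988, -0.155], [-1.0, 0.012, 0.013]]
wrist_force: [-0.2, -0.2, 0.7]
gripper_width: 0.005
```

```bash
python3 lid.py
```

```text
tip corner box x -0.0755 z 0.0861 y 0.0001 tilt [ 0.015  0.01  -1.   ] F [-0.2 -0.2  0.7]
angle 0.249 rho 0.1873
```

Now straight down to z_tip 0.046.

move_arm(
  series=[
    [[-0.06,0.1,0,-0.05,0.01,-0.2,0],[0,0,0,0,0,-0.2,0],[0,0,0,0,0,-0.15,0],[0,0,0,0,0,-0.08,0],[0,0,0,0,0,-0.05,0],[0,0,0,0,0,0,0]],
  ],
)

```text
time_s: 44.0
tcp_pos: [0.4845, 0.2202, 0.1164]
ee_rot: [[0.003, 0.153, 0.988], [0.002, 0.988, -0.153], [-1.0, 0.003, 0.003]]
wrist_force: [0.3, -1.2, -0.6]
gripper_width: 0.008
```

```bash
python3 lid.py
```

```text
tip corner box x -0.0778 z 0.0464 y 0.0009 tilt [ 0.003  0.002 -1.   ] F [ 0.3 -1.2 -0.6]
angle 0.035 rho 0.1839
```

Press firmly until it bears.

move_arm(
  series=[
    [[0,0,0,0,0,-0.05,0],[0,0,0,0,0,-0.05,0],[0,0,0,0,0,-0.05,0],[0,0,0,0,0,0,0]],
  ],
)

```text
time_s: 44.5
tcp_pos: [0.4847, 0.2207, 0.1167]
ee_rot: [[0.006, 0.149, 0.989], [0.002, 0.989, -0.149], [-1.0, 0.003, 0.006]]
wrist_force: [0.1, -0.5, 1.0]
gripper_width: 0.006
```

move_arm(
  series=[
    [[0,0,0,0,0,-0.1,0],[0,0,0,0,0,-0.1,0]],
  ],
)

```text
time_s: 44.75
tcp_pos: [0.4853, 0.2212, 0.1153]
ee_rot: [[0.008, 0.144, 0.99], [-0.001, 0.99, -0.144], [-1.0, 0.0, 0.008]]
wrist_force: [-19.4, -3.8, 52.4]
gripper_width: 0.005
```

move_arm(
  series=[
    [[0,0,0,0,0,0.1,0],[0,0,0,0,0,0.6,0],[0,0,0,-0.3,0,0.9,0],[0,0,0,-0.8,-0.2,0.9,0],[0,0,0,-0.6,-0.2,0.6,0],[0,0,0,0,0,0,0],[0,0,0,0,0,0,0]],
  ],
)

```text
time_s: 45.62
tcp_pos: [0.388, 0.1986, 0.2968]
ee_rot: [[0.009, 0.145, 0.989], [0.0, 0.989, -0.145], [-1.0, 0.002, 0.009]]
wrist_force: [0.0, -0.4, -0.0]
gripper_width: 0.001
```

```bash
python3 -c "
from h import *
print(r.sense()['wrist_force'],r.sense()['tcp_pos'])
p,d=cap('scene');q,e=cap('top')
C=cloud('scene',d);E=cloud('top',e)
for y in(-.08,0,.08):
  for x in(-.095,-.085,0,.09):
    a=-.1536;w=[.552+np.cos(a)*x-np.sin(a)*y,.209+np.sin(a)*x+np.cos(a)*y,.046]
    u,v=np.round(proj('scene',w)[0]).astype(int);print(x,y,np.round(np.median(C[v-1:v+2,u-1:u+2,2])*1000,1))
cv2.imwrite('pics/f1.png',cv2.resize(p[110:260,110:400,::-1],None,fx=2.7,fy=2.7,interpolation=cv2.INTER_CUBIC))
cv2.imwrite('pics/f2.png',cv2.resize(q[110:275,100:420,::-1],None,fx=2.4,fy=2.4,interpolation=cv2.INTER_CUBIC))
cv2.imwrite('pics/f3.png',cv2.resize(p[160:260,110:300,::-1],None,fx=4.2,fy=4.2,interpolation=cv2.INTER_CUBIC))
"
```

```text
[ 0.01898317 -0.44032404 -0.00625579] [0.38800935 0.19857486 0.29682487]
-0.095 -0.08 44.9
-0.085 -0.08 46.0
0 -0.08 47.3
0.09 -0.08 45.9
-0.095 0 43.8
-0.085 0 43.5
0 0 45.1
0.09 0 45.9
-0.095 0.08 44.3
-0.085 0.08 44.4
0 0.08 46.3
0.09 0.08 45.6
```

View pics/f1.png

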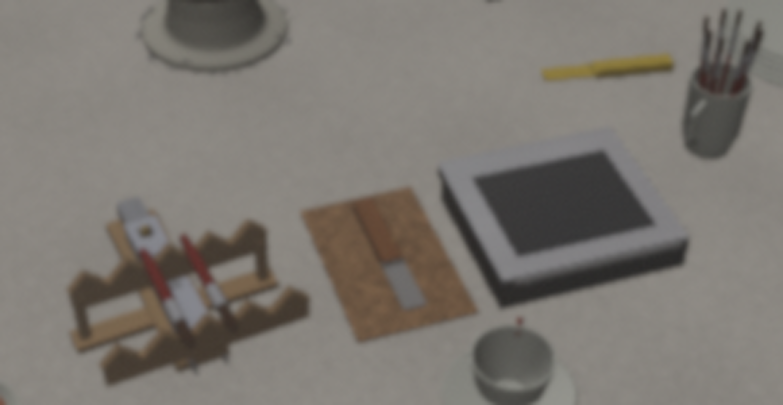

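View pics/f2.png

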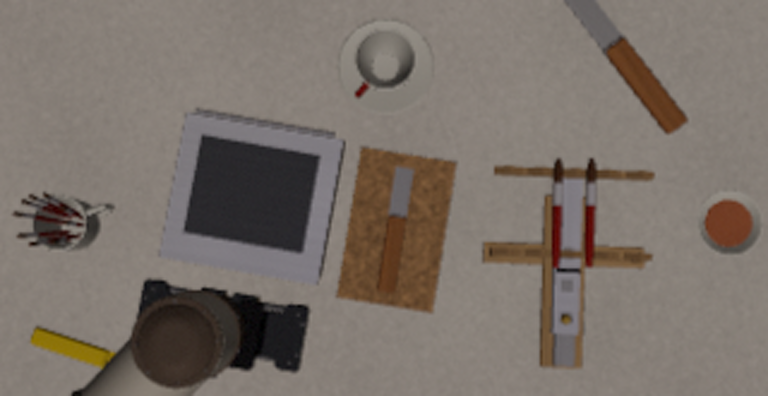

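```bash
python3 -c "
from h import *
for n in('scene','top'):
  q,e=cap(n);E=cloud(n,e)
  for y in(.0225,-.0225):
    o=[]
    for x in np.arange(-.065,.07,.01):
      a=-.0085;w=[.5389+np.cos(a)*x-np.sin(a)*y,-.2327+np.sin(a)*x+np.cos(a)*y,.0945]
      u,v=np.round(proj(n,w)[0]).astype(int);o.append(round(float(np.percentile(E[v-1:v+2,u-1:u+2,2],80))*1000))
    print(n,y,o)
"
```

```text
scene 0.0225 [90, 93, 93, 94, 94, 95, 93, 95, 94, 95, 95, 93, 92, 93]
scene -0.0225 [94, 94, 95, 93, 93, 93, 94, 94, 94, 95, 96, 93, 94, 93]
top 0.0225 [93, 92, 98, 96, 98, 98, 97, 96, 98, 99, 98, 95, 95, 94]
top -0.0225 [94, 94, 98, 97, 96, 95, 99, 95, 96, 98, 93, 96, 97, 96]
```

Both brushes are level, with their tops at about 94 mm, which is the seated height. I'm handing in.

```bash
python3 -c "
from h import *
print(r.finish_job(), r.sense()['time_s'])"
```

```text
the job is handed in; nothing more can be done
the job is handed in; nothing more can be done
```

The job is handed in, finished after about 46 s; no verdict was reported.

- **Rest:** I pressed the pin and slid the tube one hole. The first try failed because the closed fingertips slid off the pin, which sprang back up with the tube about 1.5 mm along. With the fingers slightly open, one held the pin down while the other pushed the lug. The pin then read about 51–52 mm high in the next hole in both cameras.
- **Tin:** I prised the lid up with the small brown knife from the mat and shut it again by pushing with a closed fingertip. Its top then read about 44–47 mm across the surface, against 46 mm when shut.
- **Brushes:** There were only two, and both lie in the two middle notches. Their tops read 90–96 mm in the scene camera and 92–99 mm in the top camera, where about 94.5 mm is seated. They are level and overhang both combs about equally.
- **Knife:** It lies flat on the cork mat, with its whole outline on the mat in the last picture.
- **Mug, teacup and dish:** I never touched them on purpose. The mug and cup stood where they were in the last pictures; the dish shows in the top one.

**Force peak:** my last press on the shut lid briefly reached 52 N at the wrist. The contact was through the fingertips, and it stayed under the 120 N wrist limit. It is above the 40 N limit for the arm or gripper body, so it would count against the job only if the fingertips count as body.

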